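# Set up the jam tasting at the breakfast bar

## Task

Set up the jam tasting: first turn the tablet on its stand so that its screen points straight at the middle of the bamboo caddy and lean it back 20 degrees from upright, for reading the list while loading. Then stand the jars that are there in the caddy, one at a time in rising order of the dots on their lids, each in the pocket with the same number of dots. Once all are in, turn the screen to point straight at the navy bowl, where the guest will sit, and lean it back 40 degrees; leave the bowl, cup and shaker where they are.

Things in the scene. Friction and masses are not known exactly. Their poses are not given: they have to be found in the camera images.
- tablet_swivel (a joint): swivel of the tablet stand, rad, about the vertical post; positive turns the tablet counter-clockwise seen from above; range -2.2 to 2.2; 0 = the screen faces the stand's own -x. Light friction (0.08 N m), stays where it is left
- tablet_tilt (a joint): lean of the tablet, rad; 0 = upright, grows as the top edge goes back, away from the viewer (screen turns upwards); range 0 to 1.0. Stiff friction hinge (0.25 N m), stays where it is left
- tablet_axis (a point): point on the vertical swivel axis where the horizontal tilt axis crosses it, 155 mm above the counter. Its axes turn with the swivel but not with the tilt: z up, the screen faces -x, y along the tilt axis. The stand (aluminium post, base disc 110 mm across) is fixed to the counter, at a different place and yaw each time
- grip_bar (a point): centre of the orange carry bar (round, 14 mm thick, 124 mm long, parallel to the tilt axis) above the tablet's teal case, held by a stalk 58 mm either side; pinch it from above, it can roll in the fingers. Upright it is 92 mm above and 16 mm in front (-x) of the tilt axis, and turns about it. Case 170 wide x 110 high x 14 mm, its top edge 37 mm below the bar. Axes turn with the tablet
- caddy: bamboo tray fixed to the counter, a row of four open square pockets along its x; 228 x 78 mm, walls 16 mm high and 4 mm thick, pocket floor 5 mm up; pockets 52 x 52 mm inside, 56 mm apart. A 18 mm ledge along its +y side carries one, two, three, four black dots beside the pockets. Origin under the middle of the row of pockets
- pocket1 (a point): centre of the floor of the one-dot pocket (x = -84 mm in the caddy's frame), 5 mm above the counter
- pocket2 (a point): centre of the floor of the two-dot pocket (x = -28 mm in the caddy's frame), 5 mm above the counter
- pocket3 (a point): centre of the floor of the three-dot pocket (x = 28 mm in the caddy's frame), 5 mm above the counter
- pocket4 (a point): centre of the floor of the four-dot pocket (x = 84 mm in the caddy's frame), 5 mm above the counter
- jar1: closed tasting jar with red lid and one black dot on it; plain cylinder 44 mm across, 48 mm high, about 0.12 kg; origin at the centre of its underside, z up. May be absent
- jar2: closed tasting jar with yellow lid and two black dots on it; plain cylinder 44 mm across, 48 mm high, about 0.12 kg; origin at the centre of its underside, z up. May be absent
- jar3: closed tasting jar with green lid and three black dots on it; plain cylinder 44 mm across, 48 mm high, about 0.12 kg; origin at the centre of its underside, z up. May be absent
- jar4: closed tasting jar with blue lid and four black dots on it; plain cylinder 44 mm across, 48 mm high, about 0.12 kg; origin at the centre of its underside, z up. May be absent
- bowl: navy ceramic bowl, 136 mm across, 60 mm high, loose; origin at the centre of its underside. Marks the guest's place; leave it alone
- cup: white cup, 60 mm across, 55 mm high; bystander, origin at the centre of its underside
- shaker: steel salt shaker, 42 mm across, 72 mm high; bystander, origin at the centre of its underside

How it is judged:
By the outcome, as a careful person would: the job done as asked, in the order asked, and still so for the second after the job is handed in, with the robot touching nothing.
Of jar1, jar2, jar3, jar4 only 3 to 4 are there at a start; the rules pass over those that are not, and their reading is None.
At some moment in a run one of jar1, jar2, jar3, jar4 may be knocked a few centimetres aside while the robot is not near it.
It also fails if it takes over 210 s, if anything falls off the work surface, if the arm or the gripper's body presses on something with over 40 N, if the wrist force passes 120 N, or if a joint passes its speed limit or range.

## Robot

A 7-joint arm with a two-finger parallel gripper is mounted at the origin on the work surface. World frame = base frame: x ahead of the robot, y to its left, z up, the work surface at z = 0. Lengths are in m, angles in rad, forces in N, time in s.
With the tool pointing down it reaches from about 0.4 to 0.85 m from the base axis. Payload 10.4 kg.
Tool frame: the origin (TCP) lies at the very end of the fingers, on their centre line; the grasp point (between the pads) lies 19 mm behind it; z points along the fingers, y is the line along which they close (so a half turn about z gives the same grasp; the last joint's range is limited). The gripper opens to 87 mm and grips with 3 to 60 N. Pads are 19 mm wide; open, the fingers measure 117 mm over their backs; the gripper's body (75 mm by 190 mm) begins 51 mm behind the grasp point.
Start: joints at [-0.023, 0.332, -0.065, 1.46, 0.022, 1.35, -0.088], TCP at [0.625, 0, 0.187] pointing down, gripper open.
Joint ranges: [-2.6, 2.6], [-0.5, 2.12], [-1.47, 1.34], [0.16, 2.42], [-1.27, 4.41], [0.06, 2.06], [-2.6, 2.6]. Speed limits (rad/s): [2.22, 2.22, 2.79, 2.79, 3.14, 3.14, 3.14].

## Interface

Orientations are given as a unit quaternion [x, y, z, w].
In Python, from bench import * gives the robot as it stands.
- The arm moves only by the tool carry_out, never from a script. Its argument "deltas" is a list of rows, each an object with "hand": the finger opening in mm, from 0 to 87; "dp": the shift along the tool's x, y, z each as a share of 250 mm, from -1 to 1, a list of three; "spin": the turn about the tool's z as a share of pi rad, from -1 to 1. In form: [{"hand": hand, "dp": [dx, dy, dz], "spin": spin}, ...]. A call has 1 to 20 rows; each row is the pose to reach, as a shift and turn from the pose commanded when the call began, along the tool's axes at that moment, turning the shorter way round; what a row does not reach only later rows make up. A row lasts 1/10 s, in which the tool goes at most 50 mm and 8.59 degrees, less where a joint would pass 70% of its speed; a pose out of reach is approached as far as the arm can. A call with a number of a shift or a turn outside -1 to 1 is refused whole. A call with a gripper value outside its range is refused whole. The fingers move at their own pace and stop on an object; "force" is the grip in N (left out, the last holds). Time passes only in rows, so rows that repeat a pose let the fingers close. It gives the time, the measured TCP pose, the force, the opening and the grip force at its end, in the units of the state.
- read_state(): the state, without advancing time (a new reading comes with each control period).
- camera(name): name is "scene" or "side" or "wrist"; returns the picture (400x640x3 uint8, red, green, blue); there is no depth.
- get_calibration(name): a dict with "fx", "fy", "cx", "cy" (pixels), "R" (3x3) and "t" (3): a world point X has camera coordinates R X + t; the wrist camera has in their place "mount" (4x4, takes a point from camera to tool coordinates, whose origin is the TCP and whose axes are the flange's). Camera axes: x right, y down, z forward; pixel columns grow to the right and rows downward; lengths in m; the calibration is good to about 2 mm. A picture is of the moment at which its call begins: read the wrist's pose just before it. get_calibration takes no time and is no camera call.
- close_job(): hands the job in; it is judged then, once.
The state is a dict: "time": time; "joint_positions": joint angles; "joint_vel": joint speeds; "joint_torque": joint torques, N m; "ee_pos": TCP position; "eef_rot": TCP orientation; "ft_force": force on the tool from outside, world axes, zero at the start; "torque": the same for the moment, N m; "width": finger opening in m; "grip_force": force on a finger pad.
Only numpy, scipy, OpenCV 4.12 (cv2) and the standard library are available. Lean on these libraries where they do the work, as an engineer would, in place of code of your own. Each camera call takes 0.05 s, during which the arm holds its last target. There are 200 camera calls.

## Working session

There is one attempt and no reset: what is moved stays moved. The work goes in short steps, Python scripts to look and compute and a tool call to move; the robot and the scene stay as the last step left them, time stands still between calls to the robot, and variables do not carry over. Pictures are saved under pics/ and viewed, at most 14 in all, crops included, and the job is handed in when it is done.

Besides the shell and the picture viewer there is one more tool, called after "Emit:" in YAML: its name, and indented under it one key for each argument. carry_out: Moves the arm, as the interface text tells. Its arguments: {"type":"object","properties":{"deltas":{"type":"array","items":{"type":"object","properties":{"hand":{"type":"number"},"dp":{"type":"array","items":{"type":"number","minimum":-1,"maximum":1}},"spin":{"type":"number","minimum":-1,"maximum":1}}}},"force":{"type":"number"}},"required":["deltas"]}

```bash
ls; mkdir -p pics
python3 - <<'E'
from bench import *
import cv2
s=read_state();print(s)
for n in ("scene","side","wrist"):
    c=get_calibration(n);print(n,c)
    cv2.imwrite(f"pics/{n}0.png",camera(n)[:,:,::-1])
E
```

```text
pics
{'time': 0.0, 'joint_positions': array([-0.02263058,  0.33287222, -0.06469806,  1.46096228,  0.02156948,
        1.34989903, -0.08851017]), 'joint_vel': array([-0.00160299,  0.00124137,  0.00037725,  0.00058475,  0.00093268,
       -0.00159937,  0.00044703]), 'joint_torque': array([-1.20520472e-04, -6.23245955e+01,  2.44190963e-02, -3.89891267e+01,
       -6.13984605e-02,  3.97891912e-02,  1.87085252e-04]), 'ee_pos': array([6.24550302e-01, 2.03531516e-05, 1.86443744e-01]), 'eef_rot': array([ 7.07094823e-01,  7.07118369e-01, -5.25146235e-04, -4.97588310e-04]), 'ft_force': array([0.01723057, 0.29401137, 0.18250882]), 'torque': array([0.03282371, 0.01496656, 0.06304472]), 'grip_force': 0.0, 'width': 0.08705263172479978}
scene {'fx': 409.5272139544879, 'fy': 409.5272139544879, 'cx': 319.6672083063031, 'cy': 194.69390311876967, 'R': array([[ 0.63228806,  0.77471986,  0.00457728],
       [ 0.60555083, -0.49051818, -0.62665789],
       [-0.48323907,  0.39900008, -0.77928104]]), 't': array([-0.37704878, -0.26333142,  1.33213468])}
side {'fx': 361.69240306575426, 'fy': 361.69240306575426, 'cx': 323.5775381481612, 'cy': 202.9196126540595, 'R': array([[-0.87741851, -0.47962806, -0.0096793 ],
       [-0.24938856,  0.47327496, -0.84487642],
       [ 0.4098074 , -0.7388963 , -0.53487396]]), 't': array([0.51399574, 0.27147214, 0.60815648])}
wrist {'fx': 297.3069327621736, 'fy': 297.3069327621736, 'cx': 315.7719690582548, 'cy': 201.62767828514478, 'mount': array([[-1.22650279e-03, -9.70325336e-01, -2.41799995e-01,
         6.40771858e-02],
       [ 9.99999105e-01, -1.06092142e-03, -8.14982476e-04,
        -4.14028161e-04],
       [ 5.34267351e-04, -2.41800778e-01,  9.70325769e-01,
        -1.97348751e-01],
       [ 0.00000000e+00,  0.00000000e+00,  0.00000000e+00,
         1.00000000e+00]])}
```

View pics/scene0.png

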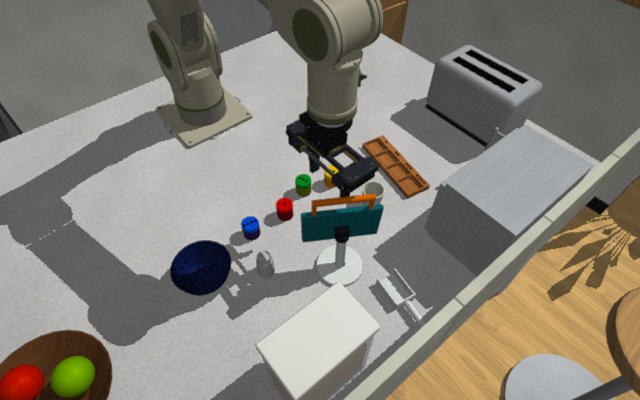

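View pics/side0.png

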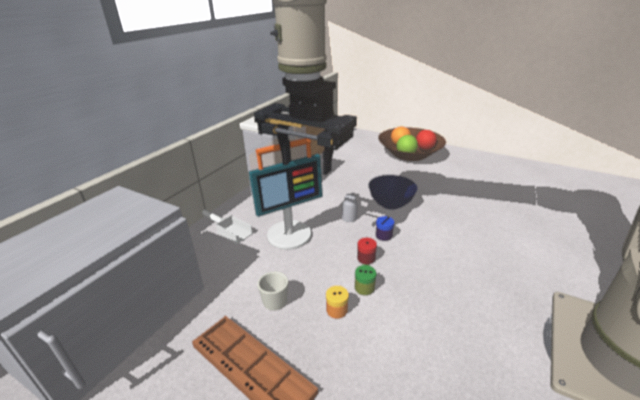

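View pics/wrist0.png

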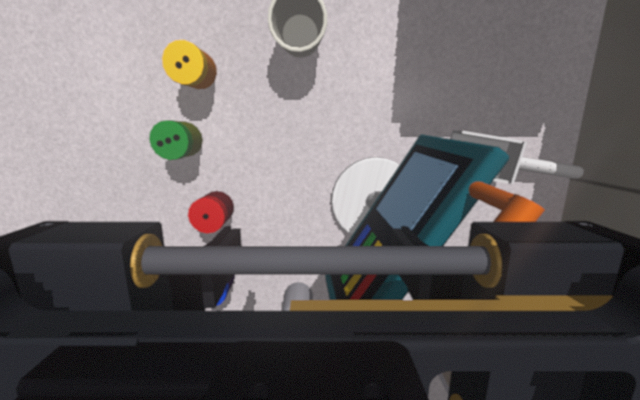

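All four jars are there (scene: red 285,208; green 303,183; yellow 331,177; blue 251,227; caddy ~395,165; bowl 201,267; tablet post 340,265; bar 345,203). The side view shows the caddy dots along its near-left ledge. Wrist view: yellow, green and red lids are clear. Now I'll measure.

```bash
cat > h.py <<'E'
from bench import *
import numpy as np, cv2
from scipy.spatial.transform import Rotation as Ro
def cam(n, save=None):
    s=read_state(); im=camera(n); c=get_calibration(n)
    K=np.array([[c["fx"],0,c["cx"]],[0,c["fy"],c["cy"]],[0,0,1]])
    if n=="wrist":
        T=np.eye(4);T[:3,:3]=Ro.from_quat(s["eef_rot"]).as_matrix();T[:3,3]=s["ee_pos"]
        M=np.linalg.inv(T@c["mount"]); R,t=M[:3,:3],M[:3,3]
    else: R,t=np.array(c["R"]),np.array(c["t"])
    if save: cv2.imwrite(f"pics/{save}.png",im[:,:,::-1])
    return dict(im=im,hsv=cv2.cvtColor(im,cv2.COLOR_RGB2HSV),K=K,R=R,t=t,C=-R.T@t)
def ray(c,px):
    d=c["R"].T@np.linalg.inv(c["K"])@np.array([px[0],px[1],1.]);return d/np.linalg.norm(d)
def plane(c,px,z):
    d=ray(c,px);return c["C"]+d*(z-c["C"][2])/d[2]
def proj(c,X):
    p=c["K"]@(c["R"]@np.asarray(X,float)+c["t"]);return p[:2]/p[2]
def tri(c1,p1,c2,p2):
    d1,d2=ray(c1,p1),ray(c2,p2);A=np.stack([d1,-d2],1)
    l=np.linalg.lstsq(A,c2["C"]-c1["C"],rcond=None)[0]
    a,b=c1["C"]+d1*l[0],c2["C"]+d2*l[1];return (a+b)/2,np.linalg.norm(a-b)
HS=dict(red=[(0,5),(172,180)],yellow=[(20,30)],green=[(50,75)],blue=[(108,122)],orange=[(6,15)],teal=[(84,100)])
def blobs(c,name,smin=150,vmin=60,amin=40,roi=None):
    h=c["hsv"];m=np.zeros(h.shape[:2],np.uint8)
    for a,b in HS[name]: m|=cv2.inRange(h,(a,smin,vmin),(b,255,255))
    if roi: k=np.zeros_like(m);k[roi[1]:roi[3],roi[0]:roi[2]]=255;m&=k
    cs=cv2.findContours(m,cv2.RETR_EXTERNAL,cv2.CHAIN_APPROX_NONE)[0]
    return sorted([q for q in cs if cv2.contourArea(q)>amin],key=cv2.contourArea)[::-1]
def jar_box(q):  # top ellipse estimate: upper extent of blob
    x,y,w,h=cv2.boundingRect(q);return x,y,w,h
E
python3 - <<'E'
from h import *
np.set_printoptions(precision=4,suppress=True)
for n in ("scene","side","wrist"):
    c=cam(n); print(n,"C",c["C"])
    for k in HS:
        for q in blobs(c,k)[:4]:
            x,y,w,h=cv2.boundingRect(q);m=cv2.moments(q);u=(m["m10"]/m["m00"],m["m01"]/m["m00"])
            print(k,(x,y,w,h),int(m["m00"]),"mean hsv",c["hsv"][int(u[1]),int(u[0])],"z.048:",plane(c,u,.048)[:2])
E
```

```text
scene C [ 1.0416 -0.3686  0.8748]
red (0, 364, 45, 36) 1252 mean hsv [  3 255 196] z.048: [ 0.528  -0.6702]
red (276, 197, 17, 23) 221 mean hsv [  0 255 195] z.048: [ 0.5018 -0.0388]
yellow (328, 165, 12, 9) 44 mean hsv [ 25 255 228] z.048: [0.4821 0.1417]
green (296, 175, 15, 14) 154 mean hsv [ 66 255 125] z.048: [0.4658 0.0488]
blue (241, 217, 18, 17) 214 mean hsv [109 251 178] z.048: [ 0.4943 -0.1374]
blue (176, 260, 27, 15) 211 mean hsv [110 251  61] z.048: [ 0.5023 -0.3116]
orange (0, 331, 111, 57) 2046 mean hsv [ 11 168  76] z.048: [ 0.4987 -0.6153]
orange (363, 136, 66, 62) 1498 mean hsv [ 14 174 135] z.048: [0.5833 0.2795]
orange (312, 194, 64, 22) 373 mean hsv [ 15 255 122] z.048: [0.5858 0.0934]
teal (328, 206, 40, 9) 101 mean hsv [ 93 255  99] z.048: [0.6148 0.0831]
side C [0.2695 0.5674 0.5596]
red (417, 130, 19, 17) 211 mean hsv [  2 171 238] z.048: [ 0.5451 -0.7051]
red (358, 239, 18, 15) 190 mean hsv [  0 174 199] z.048: [ 0.492  -0.0278]
yellow (327, 287, 21, 20) 299 mean hsv [ 24 160 237] z.048: [0.483  0.1367]
blue (377, 217, 17, 13) 132 mean hsv [114 167 171] z.048
[... 341 characters left out ...]
 8, 15) 47 mean hsv [ 14 171 233] z.048: [ 0.6532 -0.6705]
wrist C [0.6245 0.0641 0.3842]
red (189, 196, 37, 37) 1000 mean hsv [  0 185 174] z.048: [ 0.4959 -0.0346]
red (350, 275, 25, 24) 182 mean hsv [  1 169  83] z.048: [ 0.682  -0.1299]
yellow (163, 41, 43, 44) 1369 mean hsv [ 22 174 171] z.048: [0.486  0.1307]
yellow (344, 275, 16, 20) 116 mean hsv [ 23 179 104] z.048: [ 0.6676 -0.1256]
blue (216, 285, 12, 20) 54 mean hsv [114 188 136] z.048: [ 0.5056 -0.1426]
blue (355, 227, 14, 18) 44 mean hsv [114 155 110] z.048: [ 0.6793 -0.0621]
orange (470, 182, 73, 40) 1307 mean hsv [  9 150  92] z.048: [ 0.8477 -0.0224]
teal (423, 148, 81, 98) 1182 mean hsv [ 95 162 104] z.048: [ 0.7903 -0.0243]
```

Run:
```python
import cv2
a=cv2.imread("pics/scene0.png")[110:310,160:440];b=cv2.imread("pics/side0.png")[310:400,180:330]
cv2.imwrite("pics/c1.png",cv2.resize(a,None,fx=2.8,fy=2.8,interpolation=2))
cv2.imwrite("pics/c2.png",cv2.resize(b,None,fx=5,fy=5,interpolation=2))
```

```text
(no output)
```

View pics/c1.png

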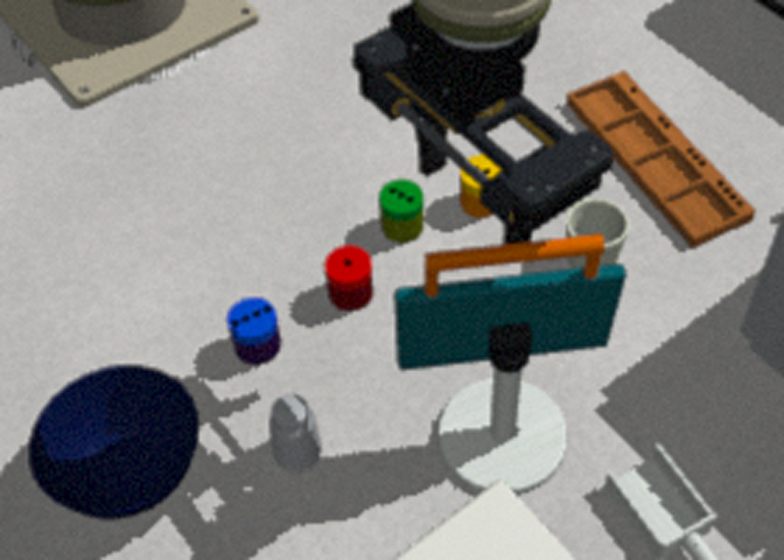

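The crop shows the caddy with its one-dot pocket at the robot end (dots on the far-right ledge), the screen facing the robot side, and all lids identifiable. I'll go up for a clear overhead look.

Emit:
carry_out:
  deltas:
    - {"dp": [0.1, 0, -0.2], "spin": 0, "hand": 87}
    - {"dp": [0.2, 0, -0.4], "spin": 0, "hand": 87}
    - {"dp": [0.24, 0, -0.6], "spin": 0, "hand": 87}
    - {"dp": [0.24, 0, -0.8], "spin": 0, "hand": 87}
    - {"dp": [0.24, 0, -0.8], "spin": 0, "hand": 87}
    - {"dp": [0.24, 0, -0.8], "spin": 0, "hand": 87}
    - {"dp": [0.24, 0, -0.8], "spin": 0, "hand": 87}

```text
time: 1.0
ee_pos: [0.6249, 0.0599, 0.3861]
eef_rot: [0.707, 0.707, -0.001, -0.0]
ft_force: [0.5, 0.1, 0.5]
width: 0.0871
grip_force: 0.0
```

Run:
```python
from h import *
s=read_state();print(s["time"],s["ee_pos"],s["eef_rot"])
cam("wrist","w1");cam("scene","s1");cam("side","d1")
a=cv2.imread("pics/w1.png")
cv2.imwrite("pics/w1b.png",cv2.resize(a,(800,500),interpolation=2))
a=cv2.imread("pics/d1.png")[110:300,200:440]
cv2.imwrite("pics/d1b.png",cv2.resize(a,None,fx=3,fy=3,interpolation=2))
```

```text
1.0 [0.62490354 0.0599002  0.38606119] [ 7.07142908e-01  7.07070365e-01 -5.35080002e-04 -3.46840681e-04]
```

View pics/w1b.png

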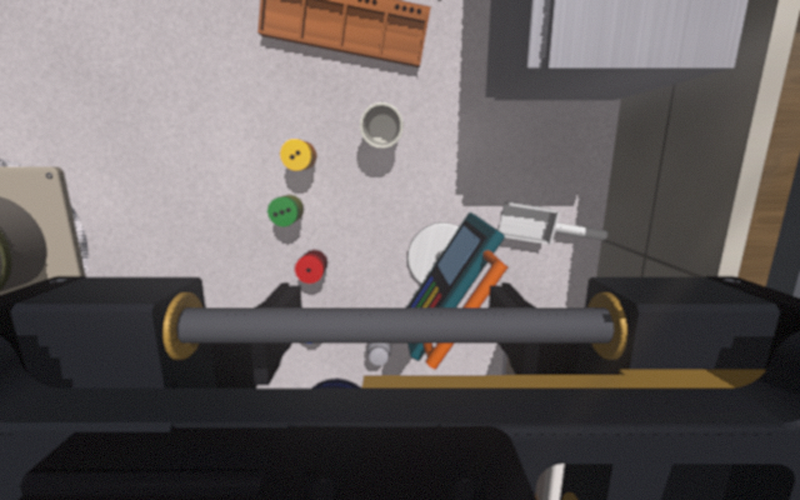

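View pics/d1b.png

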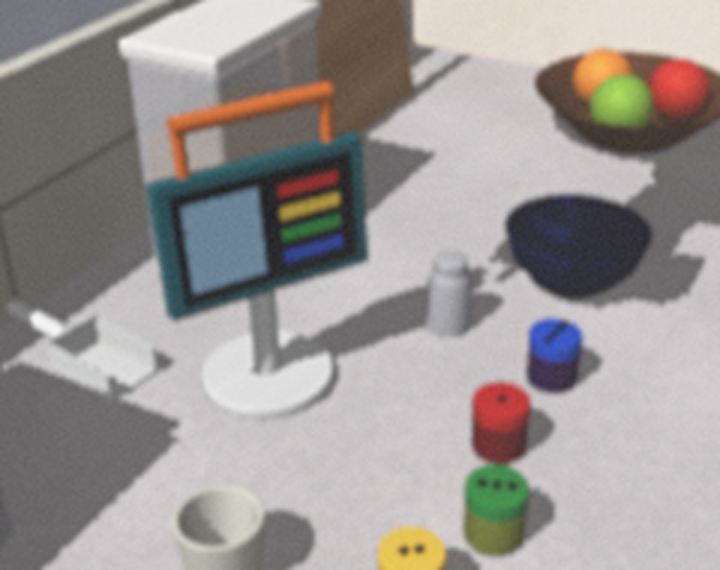

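Overhead view: jars at (297,154) yellow, (284,211) green, (311,267) red in the 800-wide picture, base disc ~(445,257), bar from (500,265) to (432,365); caddy partly cut at the top. Side crop: bar ends (173,125) and (330,90), disc centre ~(268,372).

Run:
```python
from h import *
np.set_printoptions(precision=4,suppress=True)
W,S,D=cam("wrist"),cam("scene"),cam("side")
HS["orange"]=[(4,16)]
for nm,c,roi in (("W",W,(330,190,420,305)),("S",S,(300,185,390,225)),("D",D,(250,130,320,180))):
    for q in blobs(c,"orange",130,60,30,roi): print(nm,cv2.boundingRect(q),cv2.minAreaRect(q),cv2.contourArea(q))
A=dict(W=(400,212),S=(376,197),D=(258,152));B=dict(W=(346,291),S=(312,202),D=(310,140))
for P in (A,B):
    for a,b in ((W,"W"),(S,"S"),(D,"D")): pass
    print(tri(W,P["W"],S,P["S"]),tri(W,P["W"],D,P["D"]),tri(S,P["S"],D,P["D"]))
# base disc: light grey, fit ellipse in side
print("disc side",plane(D,(268/3+200,372/3+110),.006),"wrist",plane(W,(445*.8,257*.8),.006),"scene",plane(S,(502/2.8+160,435/2.8+110),.006))
# caddy coarse from scene crop corners (top of wall z .016)
for p in ((568,95),(622,72),(752,212),(692,238)): print("caddy",plane(S,(p[0]/2.8+160,p[1]/2.8+110),.016))
for k in ("red","yellow","green","blue"):
    for nm,c in (("W",W),("S",S),("D",D)):
        for q in blobs(c,k,120,80,60)[:3]:
            m=cv2.moments(q);u=(m["m10"]/m["m00"],m["m01"]/m["m00"]);p=plane(c,u,.048)
            if .35<p[0]<.6 and abs(p[1])<.25: print(k,nm,p[:2],cv2.contourArea(q),np.round(cv2.fitEllipse(q)[1],1))
```

```text
W (372, 201, 34, 46) ((389.9973449707031, 225.97576904296875), (20.466312408447266, 48.21243667602539), 20.409883499145508) 459.0
W (340, 274, 23, 21) ((351.0, 284.0), (20.0, 22.0), 90.0) 245.0
S (312, 193, 64, 23) ((343.48406982421875, 203.87037658691406), (15.149345397949219, 64.96805572509766), 82.99872589111328) 419.5
D (256, 137, 55, 32) ((284.2647399902344, 152.05882263183594), (19.645383834838867, 56.753334045410156), 75.96376037597656) 333.0
(array([0.7246, 0.0307, 0.2496]), np.float64(0.007895129803645803)) (array([0.7221, 0.0283, 0.249 ]), np.float64(0.0008468873164605064)) (array([0.7248, 0.0312, 0.2493]), np.float64(0.0070381525818558315))
(array([ 0.6606, -0.0727,  0.2525]), np.float64(0.0004273271179047871)) (array([ 0.6603, -0.0759,  0.2485]), np.float64(0.00257517805160317)) (array([ 0.658 , -0.0724,  0.2504]), np.float64(0.0023554189235628835))
disc side [ 0.6998 -0.0284  0.006 ] wrist [ 0.7033 -0.0284  0.006 ] scene [ 0.7004 -0.0244  0.006 ]
caddy [0.4394 0.2947 0.016 ]
caddy [0.4502 0.3648 0.016 ]
caddy [0.6726 0.3233 0.016 ]
caddy [0.6581 0.2535 0.016 ]
red W [ 0.4963 -0.0334] 421.5 [21.4 25.3]
red S [ 0.4986 -0.0369] 199.5 [15.6 16.4]
red D [ 0.4888 -0.017 ] 312.0 [16.9 25.4]
yellow W [0.4858 0.1309] 466.0 [23.6 25.2]
yellow S [0.4896 0.1288] 176.0 [14.8 15.3]
yellow D [0.4829 0.1359] 339.0 [20.2 21.6]
green W [0.4611 0.0512] 333.0 [20.1 21.3]
green S [0.4625 0.052 ] 131.0 [11.4 15.2]
green D [0.4604 0.0557] 210.0 [15.1 18.2]
blue S [ 0.4932 -0.1368] 211.0 [15.8 17.2]
blue D [ 0.4867 -0.1267] 168.5 [13.5 16.2]
```

Emit:
carry_out:
  deltas:
    - {"dp": [0.2, -0.08, 0], "spin": 0, "hand": 87}
    - {"dp": [0.4, -0.16, 0], "spin": 0, "hand": 87}
    - {"dp": [0.56, -0.2, 0], "spin": 0, "hand": 87}
    - {"dp": [0.56, -0.2, 0], "spin": 0, "hand": 87}
    - {"dp": [0.56, -0.2, 0], "spin": 0, "hand": 87}
    - {"dp": [0.56, -0.2, 0], "spin": 0, "hand": 87}

```text
time: 1.9
ee_pos: [0.5755, 0.1987, 0.3871]
eef_rot: [0.708, 0.707, -0.0, 0.0]
ft_force: [0.2, -1.3, -0.7]
width: 0.087
grip_force: 0.0
```

Run:
```python
from h import *
np.set_printoptions(precision=4,suppress=True)
from scipy.optimize import least_squares
W,S,D=cam("wrist","w2"),cam("scene"),cam("side")
# caddy in wrist
HS["brown"]=[(4,20)]
for q in blobs(W,"brown",90,40,500)[:3]:
    r=cv2.minAreaRect(q);print("brown W",cv2.boundingRect(q),r,cv2.contourArea(q))
    b=cv2.boxPoints(r);print(np.array([plane(W,p,.016)[:2] for p in b]))
def circ(P,R):
    f=lambda v:np.hypot(P[:,0]-v[0],P[:,1]-v[1])-v[2]
    r=least_squares(f,[*P.mean(0),R],loss="soft_l1",f_scale=.001);return r.x,np.abs(f(r.x)).mean()
# disc: bright low-saturation
for nm,c,box in (("D",D,(262,215,318,252)),("S",S,(310,240,370,292)) ):
    m=cv2.inRange(c["hsv"],(0,0,222),(180,40,255)) if nm=="D" else cv2.inRange(c["hsv"],(0,0,200),(180,40,255))
    k=np.zeros_like(m);k[box[1]:box[3],box[0]:box[2]]=255;m&=k
    cs=cv2.findContours(m,cv2.RETR_EXTERNAL,cv2.CHAIN_APPROX_NONE)[0];q=cv2.convexHull(max(cs,key=cv2.contourArea))[:,0]
    print(nm,cv2.boundingRect(q))
    for h in (.006,.01): P=np.array([plane(c,p,h)[:2] for p in q]);print("disc",h,circ(P,.055))
# bowl
for nm,c,box in (("D",D,(360,170,425,215)),("S",S,(160,230,240,300))):
    m=cv2.inRange(c["hsv"],(105,90,10),(130,255,120));k=np.zeros_like(m);k[box[1]:box[3],box[0]:box[2]]=255;m&=k
    cs=cv2.findContours(m,cv2.RETR_EXTERNAL,cv2.CHAIN_APPROX_NONE)[0];q=max(cs,key=cv2.contourArea)
    h=cv2.convexHull(q);print(nm,"bowl box",cv2.boundingRect(q),cv2.contourArea(q))
    P=np.array([plane(c,p[0],.06)[:2] for p in h]); print(circ(P,.068),P.min(0),P.max(0))
a=cv2.imread("pics/w2.png")
cv2.imwrite("pics/w2b.png",a[0:300,100:560])
```

```text
brown W (241, 69, 128, 64) ((302.7119140625, 100.95944213867188), (125.92053985595703, 42.24399185180664), 10.97223949432373) 5023.5
[[0.4307 0.2945]
 [0.4497 0.3648]
 [0.6703 0.324 ]
 [0.6583 0.2511]]
brown W (291, 294, 321, 17) ((450.99993896484375, 301.9999694824219), (319.99993896484375, 15.999998092651367), -0.0) 3589.0
[[ 0.5201 -0.1213]
 [ 0.521  -0.0825]
 [ 1.2044 -0.0843]
 [ 1.2136 -0.1231]]
brown W (129, 233, 33, 55) ((144.37416076660156, 260.17572021484375), (30.08681869506836, 54.604312896728516), 5.355824947357178) 807.0
[[ 0.1731 -0.0625]
 [ 0.2026  0.0594]
 [ 0.2624  0.0532]
 [ 0.2358 -0.0693]]
D (268, 222, 41, 25)
disc 0.006 (array([ 0.7053, -0.0301,  0.0519]), np.float64(0.0009602341295214052))
disc 0.01 (array([ 0.7022, -0.0258,  0.0515]), np.float64(0.0009536044539962892))
S (326, 247, 36, 45)
disc 0.006 (array([ 0.699 , -0.0212,  0.0519]), np.float64(0.0042899786367159515))
disc 0.01 (array([ 0.7006, -0.0228,  0.0517]), np.float64(0.004270625579510693))
D bowl box (380, 177, 32, 21) 473.5
(array([ 0.5228, -0.2899,  0.0551]), np.float64(0.0056693190692885705)) [ 0.4762 -0.3467] [ 0.559  -0.2229]
S bowl box (171, 241, 60, 54) 2437.0
(array([ 0.5274, -0.2873,  0.0668]), np.float64(0.0009597252951667669)) [ 0.4606 -0.353 ] [ 0.5977 -0.2206]
```

View pics/w2b.png

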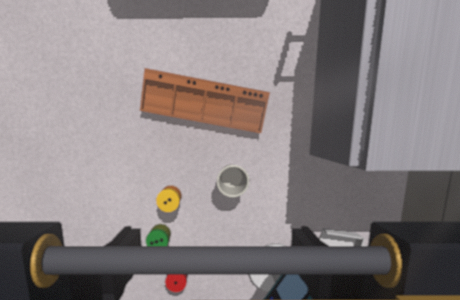

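Caddy corners agree between views (origin ≈ (0.553, 0.300), yaw ≈ -10.7°), bowl ≈ (0.527,-0.287), stand axis ≈ (0.701,-0.0255), bar centre ≈ (0.6915,-0.0215, 0.2495), lean ≈ 3°. Going over the bar.

Emit:
carry_out:
  deltas:
    - {"dp": [-0.18, 0.1, 0], "spin": 0.04, "hand": 60}
    - {"dp": [-0.36, 0.2, 0], "spin": 0.08, "hand": 60}
    - {"dp": [-0.54, 0.3, 0.0], "spin": 0.12, "hand": 60}
    - {"dp": [-0.72, 0.4, 0.1], "spin": 0.174, "hand": 60}
    - {"dp": [-0.881, 0.464, 0.228], "spin": 0.174, "hand": 60}
    - {"dp": [-0.881, 0.464, 0.228], "spin": 0.174, "hand": 60}
    - {"dp": [-0.881, 0.464, 0.228], "spin": 0.174, "hand": 60}
    - {"dp": [-0.881, 0.464, 0.228], "spin": 0.174, "hand": 60}
    - {"dp": [-0.881, 0.464, 0.228], "spin": 0.174, "hand": 60}

```text
time: 2.95
ee_pos: [0.6911, -0.0182, 0.3321]
eef_rot: [0.871, 0.491, 0.001, 0.0]
ft_force: [-0.4, -0.6, 0.2]
width: 0.06
grip_force: 0.0
```

```bash
cat >> h.py <<'E'
def go(tx,ty,tz,yaw=None):
    """dp/spin to bring TCP to world point, tool y at yaw deg (mod 180), from present pose"""
    s=read_state();Rm=Ro.from_quat(s["eef_rot"]).as_matrix()
    d=Rm.T@(np.array([tx,ty,tz])-s["ee_pos"])/.25
    cy=np.degrees(np.arctan2(Rm[1,1],Rm[0,1]))
    sp=0 if yaw is None else -((yaw-cy+90)%180-90)/180
    print("pos",np.round(s["ee_pos"],4),"yaw",round(cy,2),"j7",round(s["joint_positions"][6],2),"dp",np.round(d,3),"spin",round(sp,4))
E
python3 -c "
from h import *
go(.6915,-.0215,.2345,148.6)"
```

```text
pos [ 0.6911 -0.0182  0.3321] yaw -31.17 j7 -0.58 dp [-0.011  0.008  0.39 ] spin 0.0013
```

Emit:
carry_out:
  deltas:
    - {"dp": [-0.005, 0.004, 0.15], "spin": 0, "hand": 60}
    - {"dp": [-0.005, 0.004, 0.3], "spin": 0, "hand": 60}
    - {"dp": [-0.005, 0.004, 0.39], "spin": 0, "hand": 60}
    - {"dp": [-0.005, 0.004, 0.39], "spin": 0, "hand": 60}
    - {"dp": [-0.005, 0.004, 0.39], "spin": 0, "hand": 40}
    - {"dp": [-0.005, 0.004, 0.39], "spin": 0, "hand": 20}
    - {"dp": [-0.005, 0.004, 0.39], "spin": 0, "hand": 5}
    - {"dp": [-0.005, 0.004, 0.39], "spin": 0, "hand": 5}
    - {"dp": [-0.005, 0.004, 0.39], "spin": 0, "hand": 5}
  force: 20

```text
time: 3.85
ee_pos: [0.6914, -0.0218, 0.2334]
eef_rot: [0.872, 0.49, 0.0, 0.0]
ft_force: [0.2, 0.9, -0.1]
width: 0.0281
grip_force: 0.0
```

```bash
python3 -c "
from h import *
go(.6915,-.0215,.2345,148.6);s=read_state();print(s['width'],s['grip_force'],s['ft_force'],s['torque'])"
```

```text
pos [ 0.6914 -0.0218  0.2334] yaw -31.32 j7 -0.58 dp [ 0.001 -0.    -0.005] spin 0.0004
0.0280504790544449 0.0 [ 0.18143353  0.85607405 -0.06725989] [ 0.02782209  0.0342694  -0.04287399]
```

Closing further.

Emit:
carry_out:
  deltas:
    - {"dp": [0, 0, 0], "spin": 0, "hand": 5}
    - {"dp": [0, 0, 0], "spin": 0, "hand": 5}
    - {"dp": [0, 0, 0], "spin": 0, "hand": 5}
    - {"dp": [0, 0, 0], "spin": 0, "hand": 5}
    - {"dp": [0, 0, 0], "spin": 0, "hand": 5}
    - {"dp": [0, 0, 0], "spin": 0, "hand": 5}

```text
time: 4.45
ee_pos: [0.6912, -0.0218, 0.2327]
eef_rot: [0.872, 0.49, 0.0, -0.0]
ft_force: [-0.2, -0.1, -0.1]
width: 0.0051
grip_force: 0.0
```

```bash
python3 -c "
from h import *
go(.6915,-.0215,.2345,148.6);s=read_state();print(s['width'],s['grip_force'],s['ft_force'],s['torque'])"
```

```text
pos [ 0.6912 -0.0218  0.2327] yaw -31.32 j7 -0.58 dp [ 0.002  0.    -0.007] spin 0.0004
0.0050890148450659835 0.0 [-0.23313717 -0.05469933 -0.08612757] [-0.05446349  0.04918437  0.02569531]
```

Run:
```python
from h import *
a=cam("scene")["im"][150:290,260:430];b=cam("side")["im"][110:260,220:400]
a=cv2.resize(a,(510,420),interpolation=2);b=cv2.resize(b,(504,420),interpolation=2)[:,:290+0]
cv2.imwrite("pics/g1.png",np.hstack([a,b])[:,:,::-1])
S,D=cam("scene"),cam("side")
for c in (S,D): print(proj(c,[.6912,-.0218,.2327]),proj(c,[.7015,-.026,.0]))
```

```text
[342.04951094 204.8779785 ] [338.98518689 267.29103764]
[284.65234086 153.115367  ] [288.37366445 236.21702746]
```

View pics/g1.png

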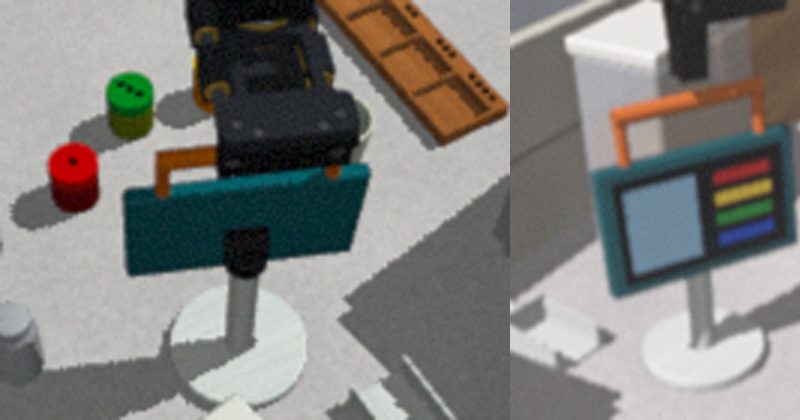

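The side crop shows the finger ending at the bar (~(690,85) in the crop); I'll check numerically whether the fingers pass behind the bar or sit above it.

Run:
```python
from h import *
D,S=cam("side"),cam("scene")
for cidx in (280,284,288,296):
    print(cidx,[tuple(int(v) for v in D["im"][r,cidx]) for r in range(128,166,2)])
for r in range(188,216,2): print(r,[tuple(int(v) for v in S["im"][r,x]) for x in range(324,368,6)])
```

```text
280 [(48, 46, 46), (47, 45, 43), (48, 45, 47), (45, 43, 45), (45, 45, 43), (76, 73, 69), (104, 95, 93), (128, 105, 93), (209, 119, 70), (210, 116, 62), (154, 88, 52), (109, 87, 76), (110, 101, 94), (113, 103, 97), (111, 104, 98), (113, 106, 100), (110, 102, 95), (92, 95, 93), (57, 102, 113)]
284 [(38, 37, 39), (43, 40, 40), (39, 36, 36), (41, 39, 40), (42, 41, 43), (57, 55, 53), (100, 94, 91), (151, 104, 81), (212, 116, 61), (187, 104, 56), (127, 79, 57), (109, 99, 92), (111, 103, 97), (108, 102, 93), (114, 107, 100), (112, 104, 98), (107, 102, 96), (76, 102, 107), (51, 97, 107)]
288 [(41, 41, 40), (42, 40, 41), (41, 38, 35), (41, 41, 39), (40, 38, 38), (76, 71, 67), (113, 101, 90), (129, 88, 62), (132, 76, 46), (128, 75, 47), (112, 87, 77), (107, 101, 95), (112, 104, 97), (108, 102, 96), (108, 100, 93), (110, 104, 96), (97, 102, 98), (55, 100, 108), (51, 90, 96)]
296 [(114, 107, 104), (112, 105, 101), (116, 109, 104), (120, 111, 105), (113, 108, 102), (113, 107, 102), (120, 83, 64), (128, 75, 41), (125, 72, 42), (108, 81, 66), (108, 101, 94), (107, 99, 92), (110, 102, 95), (109, 102
[... 1028 characters left out ...]
2, 14)]
204 [(112, 51, 0), (113, 55, 20), (37, 36, 42), (0, 2, 3), (19, 21, 19), (8, 12, 10), (9, 15, 20), (12, 9, 14)]
206 [(168, 165, 160), (184, 182, 178), (7, 14, 12), (3, 2, 7), (2, 0, 1), (10, 24, 18), (9, 47, 48), (3, 82, 89)]
208 [(193, 189, 186), (195, 196, 193), (18, 23, 25), (5, 43, 48), (0, 87, 94), (7, 90, 101), (9, 97, 105), (0, 46, 52)]
210 [(103, 120, 124), (54, 105, 112), (0, 90, 96), (15, 99, 108), (0, 93, 103), (7, 96, 105), (13, 71, 78), (1, 54, 59)]
212 [(0, 91, 100), (5, 94, 105), (11, 94, 104), (14, 77, 85), (12, 65, 71), (9, 55, 58), (3, 46, 51), (2, 46, 49)]
214 [(0, 69, 75), (17, 68, 74), (0, 44, 52), (0, 42, 46), (10, 45, 53), (1, 46, 50), (0, 45, 49), (4, 49, 50)]
```

Run:
```python
from h import *
np.set_printoptions(precision=4,suppress=True)
D,S=cam("side"),cam("scene")
print(tri(D,(284,138.5),S,(342,206)))
for z in (.2327,.24,.25,.26,.27): print(z,plane(D,(284,138.5),z),plane(D,(284,145),z),plane(S,(342,206),z))
s=read_state();print(s["joint_positions"],s["ee_pos"])
W=cam("wrist");HS["orange"]=[(4,16)]
for q in blobs(W,"orange",130,60,30): print(cv2.boundingRect(q),cv2.contourArea(q),[plane(W,p,.248)[:2] for p in cv2.boxPoints(cv2.minAreaRect(q))])
print(proj(W,s["ee_pos"]),proj(W,[.7225,.0295,.2495]))
cv2.imwrite("pics/w3.png",W["im"][:,:,::-1])
```

```text
(array([ 0.7047, -0.0383,  0.2574]), np.float64(0.004621591258644546))
0.2327 [ 0.7387 -0.0899  0.2327] [ 0.7172 -0.0579  0.2327] [ 0.6932 -0.0237  0.2327]
0.24 [ 0.7282 -0.0752  0.24  ] [ 0.7072 -0.0439  0.24  ] [ 0.6972 -0.0276  0.24  ]
0.25 [ 0.7139 -0.0551  0.25  ] [ 0.6935 -0.0248  0.25  ] [ 0.7026 -0.033   0.25  ]
0.26 [ 0.6995 -0.035   0.26  ] [ 0.6798 -0.0056  0.26  ] [ 0.708  -0.0384  0.26  ]
0.27 [ 0.6852 -0.0149  0.27  ] [0.6661 0.0135 0.27  ] [ 0.7135 -0.0437  0.27  ]
[-0.0433  0.4658  0.0133  1.1851 -0.006   1.4907 -0.5775] [ 0.6912 -0.0218  0.2328]
(0, 0, 175, 70) 5970.0 [array([0.614 , 0.1787]), array([0.6943, 0.1297]), array([0.6729, 0.1022]), array([0.5884, 0.1538])]
(307, 131, 22, 115) 2110.0 [array([ 0.6811, -0.028 ]), array([0.7193, 0.0337]), array([0.73  , 0.0272]), array([ 0.6928, -0.0352])]
(310, 274, 13, 26) 254.5 [array([ 0.6718, -0.0468]), array([ 0.6787, -0.051 ]), array([ 0.6689, -0.0672]), array([ 0.6619, -0.0629])]
(126, 144, 21, 10) 76.5 [array([0.6222, 0.0841]), array([0.6276, 0.0854]), array([0.6306, 0.0751]), array([0.6252, 0.0737])]
[315.3225 222.3339] [315.2138 134.4544]
```

View pics/w3.png

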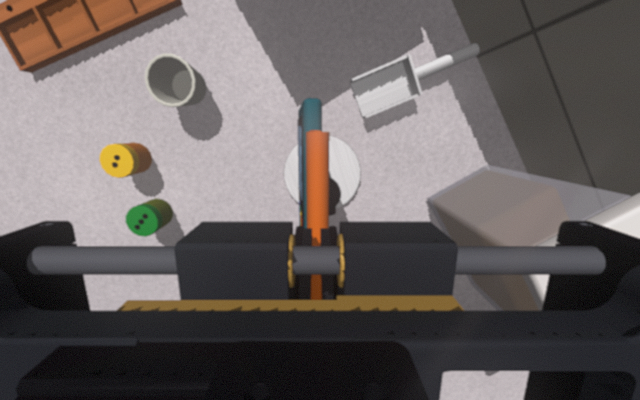

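The wrist picture shows the bar (column ~318) running between the closed-looking fingers; need a zoom to see whether fingers are around or above it.

Run:
```python
from h import *
a=cv2.imread("pics/w3.png")[200:310,260:375];b=cam("side")["im"][90:180,240:330][:,:,::-1]
cv2.imwrite("pics/z3.png",np.hstack([cv2.resize(a,(400,400),interpolation=2),cv2.resize(b,(400,400),interpolation=2)]))
```

```text
(no output)
```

View pics/z3.png

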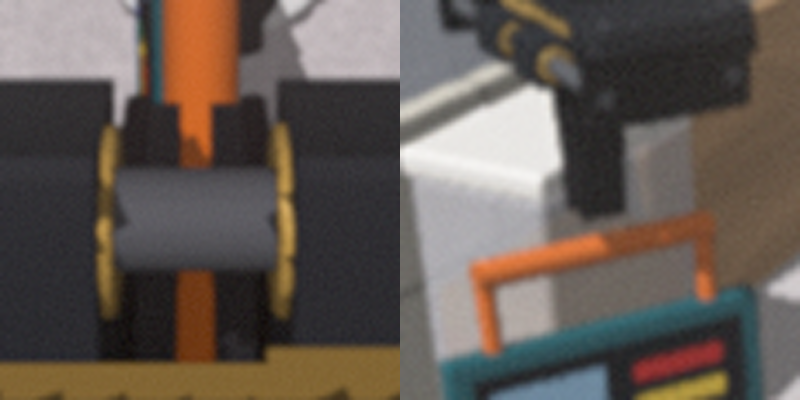

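The zoom shows the fingers closed just above the bar (side view: finger tip ~(595,210), bar beneath at ~(595,240)), so the real tips end higher than I assumed. Open, go 22 mm lower and pinch.

Emit:
carry_out:
  deltas:
    - {"dp": [0, 0, -0.02], "spin": 0, "hand": 50}
    - {"dp": [0, 0, -0.02], "spin": 0, "hand": 50}
    - {"dp": [0, 0, -0.02], "spin": 0, "hand": 50}
    - {"dp": [0, 0, -0.02], "spin": 0, "hand": 50}
    - {"dp": [0, 0, -0.02], "spin": 0, "hand": 50}
    - {"dp": [0, 0, -0.02], "spin": 0, "hand": 50}
    - {"dp": [0, 0, -0.02], "spin": 0, "hand": 50}
    - {"dp": [0, 0, 0.03], "spin": 0, "hand": 50}
    - {"dp": [0, 0, 0.06], "spin": 0, "hand": 50}
    - {"dp": [0, 0, 0.09], "spin": 0, "hand": 50}
    - {"dp": [0, 0, 0.09], "spin": 0, "hand": 50}

```text
time: 6.05
ee_pos: [0.6905, -0.0218, 0.2084]
eef_rot: [0.872, 0.49, -0.001, -0.001]
ft_force: [-1.0, -0.2, -0.4]
width: 0.0502
grip_force: 0.0
```

Run:
```python
from h import *
a=cam("wrist")["im"][180:310,200:430];b=cam("side")["im"][90:180,240:330]
cv2.imwrite("pics/z4.png",np.hstack([cv2.resize(a,(460,260),interpolation=2),cv2.resize(b,(260,260),interpolation=2)])[:,:,::-1])
```

```text
(no output)
```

View pics/z4.png

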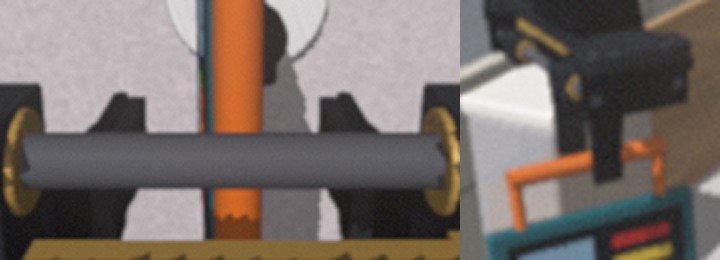

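The bar now lies between the open fingers (wrist crop: fingers at 145 and 320, bar 238); side crop: near fingertip reaches below the bar.

Run:
```python
from h import *
D=cam("side")
n=np.array([-.853,.52])
for off in (.025,.035):
    xy=np.array([.6905,-.0218])+n*off
    print(off,[(z,np.round(proj(D,[*xy,z]),1)) for z in (.208,.22,.23,.24)])
```

```text
0.025 [(0.208, array([290.6, 167.9])), (0.22, array([290.3, 162.8])), (0.23, array([290. , 158.6])), (0.24, array([289.7, 154.2]))]
0.035 [(0.208, array([292.6, 169.7])), (0.22, array([292.3, 164.6])), (0.23, array([292. , 160.3])), (0.24, array([291.8, 156. ]))]
```

Emit:
carry_out:
  deltas:
    - {"dp": [0, 0, 0.03], "spin": 0, "hand": 50}
    - {"dp": [0, 0, 0.03], "spin": 0, "hand": 40}
    - {"dp": [0, 0, 0.03], "spin": 0, "hand": 30}
    - {"dp": [0, 0, 0.03], "spin": 0, "hand": 20}
    - {"dp": [0, 0, 0.03], "spin": 0, "hand": 10}
    - {"dp": [0, 0, 0.03], "spin": 0, "hand": 5}
    - {"dp": [0, 0, 0.03], "spin": 0, "hand": 5}
    - {"dp": [0, 0, 0.03], "spin": 0, "hand": 5}
    - {"dp": [0, 0, 0.03], "spin": 0, "hand": 5}
    - {"dp": [0, 0, 0.03], "spin": 0, "hand": 5}
    - {"dp": [0, 0, 0.03], "spin": 0, "hand": 5}
  force: 15

```text
time: 7.3
ee_pos: [0.6914, -0.0219, 0.2029]
eef_rot: [0.872, 0.49, 0.0, 0.0]
ft_force: [2.1, -1.1, 0.1]
width: 0.0136
grip_force: 15.0
```

```bash
python3 -c "
from h import *
go(.6915,-.0215,.2,148.6);s=read_state();print(s['width'],s['grip_force'],s['ft_force'],s['torque'])
c=cam('side','d5')
for col in (280,284,288,292): print(col,[tuple(int(v) for v in c['im'][r,col]) for r in range(130,172,2)])"
```

```text
pos [ 0.6914 -0.0219  0.2029] yaw -31.33 j7 -0.58 dp [ 0.002 -0.     0.012] spin 0.0004
0.013637181896251075 15.000072866678238 [ 2.13654078 -1.13802062  0.11158625] [-0.16513193 -0.33712694 -0.01242869]
280 [(43, 43, 43), (44, 41, 42), (45, 42, 46), (47, 45, 43), (48, 49, 50), (46, 42, 44), (79, 54, 45), (195, 108, 60), (202, 109, 57), (154, 87, 50), (114, 87, 77), (107, 98, 94), (113, 105, 99), (112, 102, 98), (111, 103, 96), (110, 103, 96), (98, 100, 97), (61, 105, 111), (49, 88, 94), (48, 77, 83), (40, 48, 50)]
284 [(43, 41, 42), (44, 45, 45), (45, 44, 45), (40, 38, 40), (42, 40, 39), (40, 37, 38), (37, 40, 40), (41, 42, 42), (37, 37, 37), (43, 43, 43), (36, 33, 37), (44, 43, 43), (100, 92, 87), (110, 103, 95), (108, 102, 95), (107, 101, 94), (77, 101, 104), (57, 101, 108), (46, 80, 86), (44, 68, 71), (35, 36, 37)]
288 [(48, 48, 48), (44, 42, 43), (42, 39, 41), (38, 38, 35), (42, 40, 39), (38, 37, 34), (45, 42, 42), (39, 39, 37), (39, 39, 39), (38, 36, 36), (39, 37, 39), (72, 68, 62), (109, 102, 96), (112, 103, 99), (111, 103, 95), (96, 101, 97), (59, 103, 110), (50, 89, 96), (45, 74, 80), (45, 54, 57), (36, 34, 39)]
292 [(41, 39, 42), (35, 33, 35), (63, 62, 60), (80, 80, 81), (85, 82, 82), (92, 74, 64), (97, 61, 42), (92, 60, 43), (82, 57, 45), (72, 66, 60), (69, 66, 64), (98, 92, 86), (109, 100, 95), (109, 103, 96), (107, 101, 94), (70, 76, 77), (46, 80, 85), (48, 81, 88), (44, 65, 69), (38, 38, 41), (43, 38, 40)]
```

Gripped the bar (13.6 mm, 15 N). To fix the lean reference I'll feel for the upright stop gently.

Emit:
carry_out:
  deltas:
    - {"dp": [0, -0.008, 0], "spin": 0, "hand": 5}
    - {"dp": [0, -0.016, 0], "spin": 0, "hand": 5}
    - {"dp": [0, -0.016, 0], "spin": 0, "hand": 5}
    - {"dp": [0, -0.016, 0], "spin": 0, "hand": 5}

```text
time: 7.75
ee_pos: [0.6877, -0.0198, 0.2027]
eef_rot: [0.872, 0.49, -0.0, 0.0]
ft_force: [3.0, -0.5, -1.9]
width: 0.0133
grip_force: 15.0
```

Emit:
carry_out:
  deltas:
    - {"dp": [0, -0.008, 0], "spin": 0, "hand": 5}
    - {"dp": [0, -0.008, 0], "spin": 0, "hand": 5}
    - {"dp": [0, -0.008, 0], "spin": 0, "hand": 5}

```text
time: 8.05
ee_pos: [0.6859, -0.0187, 0.2025]
eef_rot: [0.872, 0.49, -0.0, -0.0]
ft_force: [2.4, -1.7, -3.4]
width: 0.0137
grip_force: 15.0
```

Emit:
carry_out:
  deltas:
    - {"dp": [0, -0.008, 0], "spin": 0, "hand": 5}
    - {"dp": [0, -0.008, 0], "spin": 0, "hand": 5}
    - {"dp": [0, -0.008, 0], "spin": 0, "hand": 5}

```text
time: 8.35
ee_pos: [0.6842, -0.0177, 0.2024]
eef_rot: [0.872, 0.49, -0.0, -0.0]
ft_force: [4.3, -1.0, -5.5]
width: 0.0133
grip_force: 15.0
```

Emit:
carry_out:
  deltas:
    - {"dp": [0, -0.008, 0.003], "spin": 0, "hand": 5}
    - {"dp": [0, -0.008, 0.003], "spin": 0, "hand": 5}
    - {"dp": [0, -0.008, 0.003], "spin": 0, "hand": 5}

```text
time: 8.65
ee_pos: [0.6832, -0.0171, 0.2023]
eef_rot: [0.872, 0.49, 0.0, 0.001]
ft_force: [6.4, -3.0, -5.2]
width: 0.0137
grip_force: 15.0
```

Emit:
carry_out:
  deltas:
    - {"dp": [0, -0.008, 0.001], "spin": 0, "hand": 5}
    - {"dp": [0, -0.008, 0.001], "spin": 0, "hand": 5}
    - {"dp": [0, -0.008, 0.001], "spin": 0, "hand": 5}

```text
time: 8.95
ee_pos: [0.6821, -0.0166, 0.2022]
eef_rot: [0.872, 0.49, 0.001, 0.001]
ft_force: [9.3, -3.7, -5.4]
width: 0.013
grip_force: 15.0
```

The stop shows at bar ≈ (0.6847,-0.0178), giving stand axis ≈ (0.699,-0.0255), within 3 mm of the camera estimate. Now lean back to 20° in the present heading.

Emit:
carry_out:
  deltas:
    - {"dp": [0, 0.025, -0.002], "spin": 0, "hand": 5}
    - {"dp": [0, 0.05, -0.004], "spin": 0, "hand": 5}
    - {"dp": [0, 0.075, -0.005], "spin": 0, "hand": 5}
    - {"dp": [0, 0.1, -0.004], "spin": 0, "hand": 5}
    - {"dp": [0, 0.125, -0.002], "spin": 0, "hand": 5}
    - {"dp": [0, 0.145, 0], "spin": 0, "hand": 5}
    - {"dp": [0, 0.145, 0], "spin": 0, "hand": 5}
    - {"dp": [0, 0.145, 0], "spin": 0, "hand": 5}
  force: 30

```text
time: 9.75
ee_pos: [0.7115, -0.0336, 0.2027]
eef_rot: [0.872, 0.49, -0.0, -0.001]
ft_force: [-4.4, 1.4, 5.0]
width: 0.0131
grip_force: 30.0
```

```bash
cat >> h.py <<'E'
AX=np.array([.699,-.0255])
def bar(phi,lean,ax=AX):
    a,l=np.radians(phi),np.radians(lean)
    x=-.016*np.cos(l)+.092*np.sin(l)
    return ax-x*np.array([np.cos(a),np.sin(a)]), .155+.092*np.cos(l)+.016*np.sin(l)
def swv(phis,lean,z):
    for p in phis: b,_=bar(p,lean); go(b[0],b[1],z,p)
E
python3 -c "
from h import *
s=read_state();print(s['ft_force'],s['torque'])
swv([148.6,140,131.5,123,114.2],20,.202)"
```

```text
[-4.39029216  1.39248995  5.0230809 ] [0.27249086 1.27181431 0.00720306]
pos [ 0.7115 -0.0336  0.2027] yaw -31.28 j7 -0.56 dp [0.002 0.006 0.003] spin 0.0007
pos [ 0.7115 -0.0336  0.2027] yaw -31.28 j7 -0.56 dp [-0.008  0.006  0.003] spin 0.0484
pos [ 0.7115 -0.0336  0.2027] yaw -31.28 j7 -0.56 dp [-0.018  0.003  0.003] spin 0.0957
pos [ 0.7115 -0.0336  0.2027] yaw -31.28 j7 -0.56 dp [-0.027 -0.     0.003] spin 0.1429
pos [ 0.7115 -0.0336  0.2027] yaw -31.28 j7 -0.56 dp [-0.036 -0.005  0.003] spin 0.1918
```

Emit:
carry_out:
  deltas:
    - {"dp": [-0.005, 0.006, 0], "spin": 0.024, "hand": 5}
    - {"dp": [-0.008, 0.006, 0], "spin": 0.048, "hand": 5}
    - {"dp": [-0.013, 0.005, 0], "spin": 0.072, "hand": 5}
    - {"dp": [-0.018, 0.003, 0], "spin": 0.096, "hand": 5}
    - {"dp": [-0.022, 0.002, 0], "spin": 0.12, "hand": 5}
    - {"dp": [-0.027, 0.0, 0], "spin": 0.143, "hand": 5}
    - {"dp": [-0.032, -0.002, 0], "spin": 0.168, "hand": 5}
    - {"dp": [-0.036, -0.005, 0], "spin": 0.192, "hand": 5}
    - {"dp": [-0.036, -0.005, 0], "spin": 0.192, "hand": 5}
    - {"dp": [-0.036, -0.005, 0], "spin": 0.192, "hand": 5}

```text
time: 10.75
ee_pos: [0.7056, -0.0397, 0.2025]
eef_rot: [0.978, 0.21, -0.0, -0.001]
ft_force: [-5.1, 4.0, 3.9]
width: 0.0131
grip_force: 30.0
```

```bash
python3 -c "
from h import *
s=read_state();print(s['ft_force'],s['torque'],s['width'])
swv([114.2],20,.202)"
```

```text
[-5.1488784   4.03871432  3.93307959] [0.96900389 1.35678332 0.01422264] 0.013078877123590755
pos [ 0.7056 -0.0397  0.2025] yaw -65.8 j7 -1.12 dp [-0.001  0.003  0.002] spin 0.0
```

Emit:
carry_out:
  deltas:
    - {"dp": [0, 0.003, 0], "spin": 0, "hand": 5}
    - {"dp": [0, 0.003, 0], "spin": 0, "hand": 5}
    - {"dp": [0, 0.003, 0], "spin": 0, "hand": 20}
    - {"dp": [0, 0.003, 0], "spin": 0, "hand": 30}
    - {"dp": [0, 0.003, 0], "spin": 0, "hand": 40}
    - {"dp": [0, 0.003, 0], "spin": 0, "hand": 50}
    - {"dp": [0, 0.003, 0], "spin": 0, "hand": 50}
    - {"dp": [0, 0.003, -0.1], "spin": 0, "hand": 50}
    - {"dp": [0, 0.003, -0.3], "spin": 0, "hand": 50}
    - {"dp": [0, 0.003, -0.5], "spin": 0, "hand": 50}
    - {"dp": [0, 0.003, -0.5], "spin": 0, "hand": 50}

```text
time: 11.85
ee_pos: [0.7085, -0.0425, 0.3354]
eef_rot: [0.978, 0.209, 0.006, 0.001]
ft_force: [0.3, 0.1, 1.4]
width: 0.0498
grip_force: 0.0
```

Run:
```python
from h import *
s=read_state();print(s["time"],s["ee_pos"],s["width"],s["ft_force"])
W=cam("wrist","w6");S=cam("scene","s6");D=cam("side","d6")
a=D["im"][120:260,215:355];b=S["im"][150:290,265:405]
cv2.imwrite("pics/t6.png",np.hstack([cv2.resize(x,(400,400),interpolation=2) for x in (a,b)])[:,:,::-1])
```

```text
11.85 [ 0.70849389 -0.04248633  0.33541239] 0.049829104375642926 [0.26724499 0.13286657 1.40299216]
```

View pics/t6.png

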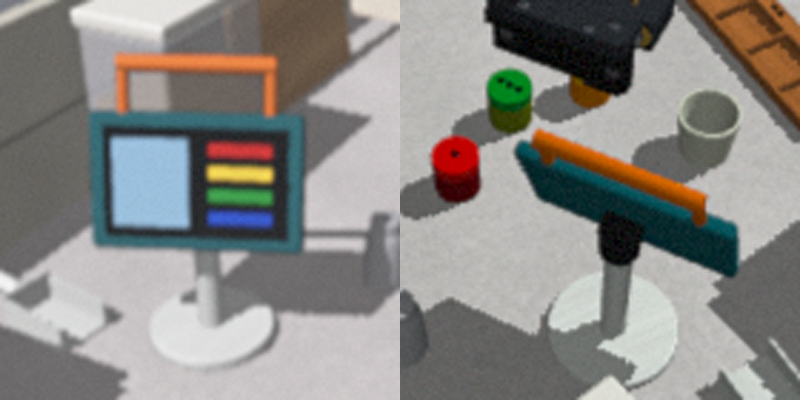

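Side crop: bar ends (117,62)/(277,66), case corners (92,115),(304,115),(304,250),(92,245). Scene crop: bar ends (706,203)/(536,138). The tablet has stayed where it was put; now triangulate.

Run:
```python
from h import *
np.set_printoptions(precision=4,suppress=True)
D,S=cam("side"),cam("scene")
k=.35;d=lambda x,y:(215+x*k,120+y*k);s=lambda x,y:(265+(x-400)*k,150+y*k)
A,ra=tri(D,d(119,62),S,s(704,203));B,rb=tri(D,d(275,66),S,s(538,139))
print(A,ra,B,rb,"len",np.linalg.norm(A-B),"mid",(A+B)/2,"phi",np.degrees(np.arctan2(*(A-B)[1::-1]))+90)
# masks for bar
HS["orange"]=[(4,16)]
for nm,c,roi in (("S",S,(305,190,395,232)),("D",D,(250,130,320,165))):
    for q in blobs(c,"orange",130,60,30,roi): print(nm,cv2.boundingRect(q),cv2.minAreaRect(q))
for lean in (0,16,20,24):
    for phi in (114.2,):
        b,z=bar(phi,lean);u=np.array([np.cos(np.radians(phi-90)),np.sin(np.radians(phi-90))])
        print(lean,[np.round(proj(c,[*(b+e*.062*u),z]),1) for c in (D,S) for e in (1,-1)])
print("obs",d(119,62),d(275,66),s(704,203),s(538,139))
t=lambda v:v
# disc circle, side view & scene, radius check with h
from scipy.optimize import least_squares
```

```text
[ 0.7613 -0.014   0.2484] 0.004110548784808252 [ 0.6508 -0.0641  0.2474] 0.0035590629588153396 len 0.1213818607456253 mid [ 0.706  -0.0391  0.2479] phi 114.3626856073955
S (311, 195, 61, 34) ((341.6636962890625, 211.10569763183594), (66.37661743164062, 11.013395309448242), 22.543060302734375)
D (256, 139, 56, 21) ((283.5, 149.0), (20.0, 55.0), 90.0)
0 [array([252.1, 148.1]), array([309.9, 149.4]), array([376.6, 209.5]), array([318.7, 187.1])]
16 [array([255. , 142.9]), array([311.2, 144.1]), array([371.5, 219.1]), array([312.7, 195.9])]
20 [array([255.7, 142.1]), array([311.5, 143.4]), array([370.2, 221.9]), array([311.2, 198.5])]
24 [array([256.5, 141.6]), array([311.8, 142.8]), array([368.8, 224.9]), array([309.7, 201.2])]
obs (256.65, 141.7) (311.25, 143.1) (371.4, 221.05) (313.3, 198.65)
```

Run:
```python
from h import *
D=cam("side")
def pt(phi,lean,x,y,z):
    a,l=np.radians(phi),np.radians(lean);X=np.array([-np.cos(a),-np.sin(a)]);U=np.array([np.cos(a-np.pi/2),np.sin(a-np.pi/2)])
    xx=x*np.cos(l)+z*np.sin(l);zz=-x*np.sin(l)+z*np.cos(l)
    return [*(AX+xx*X+y*U),.155+zz]
m=cv2.inRange(D["hsv"],(80,60,30),(105,255,140));m[:150]=0;m[225:]=0;m[:,:235]=0;m[:,335:]=0
q=max(cv2.findContours(m,0,1)[0],key=cv2.contourArea);print(cv2.boundingRect(q),cv2.minAreaRect(q))
for lean in (16,18,20,22,24):
    print(lean,[np.round(proj(D,pt(114.3,lean,x,0,z)),1)[1] for x,z in ((-.016,.092),(-.023,.055),(-.023,-.055),(-.009,.055))])
```

```text
(246, 159, 76, 50) ((282.97015380859375, 183.01382446289062), (75.26156616210938, 48.12624740600586), 1.6846843957901)
16 [np.float64(143.5), np.float64(160.9), np.float64(208.8), np.float64(159.8)]
18 [np.float64(143.1), np.float64(160.4), np.float64(208.7), np.float64(159.5)]
20 [np.float64(142.7), np.float64(159.9), np.float64(208.5), np.float64(159.3)]
22 [np.float64(142.4), np.float64(159.5), np.float64(208.4), np.float64(159.1)]
24 [np.float64(142.2), np.float64(159.1), np.float64(208.2), np.float64(158.9)]
```

Tablet verified: heading 114.4° (wanted 114.2°), bar within 1.5 mm of the 20° place. Now the jars: move toward a looking spot near the red one.

```bash
python3 -c "
from h import *
go(.556,-.046,.30,None);go(.556,-.046,.22,None)
s=read_state();R=Ro.from_quat(s['eef_rot']).as_matrix();print(-(79.3-np.degrees(np.arctan2(R[1,1],R[0,1])))/180)"
```

```text
pos [ 0.706  -0.0421  0.325 ] yaw -65.88 j7 -1.12 dp [-0.554 -0.231  0.102] spin 0
pos [ 0.706  -0.0421  0.325 ] yaw -65.88 j7 -1.12 dp [-0.553 -0.23   0.422] spin 0
-0.8065574524275637
```

Emit:
carry_out:
  deltas:
    - {"dp": [-0.1, -0.04, 0], "spin": -0.045, "hand": 70}
    - {"dp": [-0.2, -0.08, 0], "spin": -0.09, "hand": 70}
    - {"dp": [-0.3, -0.12, 0], "spin": -0.135, "hand": 70}
    - {"dp": [-0.4, -0.16, 0], "spin": -0.18, "hand": 70}
    - {"dp": [-0.5, -0.2, 0], "spin": -0.225, "hand": 70}
    - {"dp": [-0.554, -0.231, 0], "spin": -0.27, "hand": 70}
    - {"dp": [-0.554, -0.231, 0.1], "spin": -0.315, "hand": 70}
    - {"dp": [-0.554, -0.231, 0.2], "spin": -0.36, "hand": 70}
    - {"dp": [-0.554, -0.231, 0.3], "spin": -0.405, "hand": 70}
    - {"dp": [-0.554, -0.231, 0.4], "spin": -0.45, "hand": 70}
    - {"dp": [-0.554, -0.231, 0.422], "spin": -0.495, "hand": 70}
    - {"dp": [-0.554, -0.231, 0.422], "spin": -0.54, "hand": 70}
    - {"dp": [-0.554, -0.231, 0.422], "spin": -0.585, "hand": 70}
    - {"dp": [-0.554, -0.231, 0.422], "spin": -0.63, "hand": 70}
    - {"dp": [-0.554, -0.231, 0.422], "spin": -0.675, "hand": 70}
    - {"dp": [-0.554, -0.231, 0.422], "spin": -0.72, "hand": 70}
    - {"dp": [-0.554, -0.231, 0.422], "spin": -0.765, "hand": 70}
    - {"dp": [-0.554, -0.231, 0.422], "spin": -0.807, "hand": 70}
    - {"dp": [-0.554, -0.231, 0.422], "spin": -0.807, "hand": 70}
    - {"dp": [-0.554, -0.231, 0.422], "spin": -0.807, "hand": 70}

```text
time: 14.15
ee_pos: [0.5561, -0.0461, 0.2206]
eef_rot: [0.095, 0.996, -0.0, -0.0]
ft_force: [0.3, 0.2, -0.1]
width: 0.0705
grip_force: 0.0
```

```bash
cat >> h.py <<'E'
def lids(c,amin=60,names=("red","yellow","green","blue"),box=(.3,.75,-.35,.42)):
    """lid centre: black dots removed by hull; keep the top-surface by fitting radius .022 circle on plane z=.048 to far arc"""
    out={}
    for k in names:
        for q in blobs(c,k,110,50,amin)[:4]:
            h=cv2.convexHull(q)[:,0].astype(float)
            P=np.array([plane(c,p,.048)[:2] for p in h])
            (x,y),r=cv2.minEnclosingCircle(P.astype(np.float32))
            if not(box[0]<x<box[1] and box[2]<y<box[3] and r<.05): continue
            # points farthest from camera lie on the top rim: slide an R=.022 circle to the far side
            v=np.array([x,y])-c["C"][:2];v/=np.linalg.norm(v)
            w=np.array([-v[1],v[0]]);far=(P@v).max()-.022;lat=((P@w).max()+(P@w).min())/2
            out.setdefault(k,[]).append((np.round(far*v+lat*w,4),round(float(np.ptp(P@w)),4),round(float(np.ptp(P@v)),4)))
    return out
E
python3 - <<'E'
from h import *
s=read_state();print(s["time"],s["ee_pos"],s["joint_positions"][6])
for n in ("wrist","scene","side"):
    print(n,lids(cam(n,"w7" if n=="wrist" else None)))
E
```

```text
14.15 [ 0.55609913 -0.04607536  0.22064663] 1.366102197845206
wrist {'red': [(array([ 0.4925, -0.0363]), 0.042, 0.0414)], 'yellow': [(array([0.4848, 0.1289]), 0.0417, 0.0424), (array([ 0.7124, -0.027 ]), 0.0183, 0.0315)], 'green': [(array([0.4565, 0.0466]), 0.0303, 0.0393), (array([ 0.7129, -0.0151]), 0.0233, 0.0449)], 'blue': [(array([ 0.4878, -0.1363]), 0.0415, 0.0447), (array([ 0.7152, -0.0016]), 0.0207, 0.0462)]}
scene {'red': [(array([ 0.4944, -0.0344]), 0.0416, 0.073)], 'yellow': [(array([0.4848, 0.1323]), 0.0414, 0.055)], 'green': [(array([0.4623, 0.0517]), 0.0379, 0.0497)], 'blue': [(array([ 0.4903, -0.1355]), 0.0421, 0.0506)]}
side {'red': [(array([ 0.4944, -0.0342]), 0.0385, 0.0865)], 'yellow': [(array([0.4842, 0.1323]), 0.0417, 0.0503)], 'green': [(array([0.4594, 0.0541]), 0.0385, 0.05)], 'blue': [(array([ 0.4893, -0.137 ]), 0.0391, 0.0605), (array([ 0.7372, -0.136 ]), 0.0629, 0.0415)]}
```

Four views agree: red (0.494,-0.035), yellow (0.485,0.1315), green (0.460,0.052), blue (0.489,-0.1365). Over red.

```bash
python3 -c "
from h import *
go(.4937,-.035,.06,79.3)"
```

```text
pos [ 0.5563 -0.046   0.221 ] yaw 79.24 j7 1.37 dp [ 0.254 -0.003  0.644] spin -0.0003
```

Emit:
carry_out:
  deltas:
    - {"dp": [0.15, 0, 0.0], "spin": 0, "hand": 70}
    - {"dp": [0.254, -0.003, 0.1], "spin": 0, "hand": 70}
    - {"dp": [0.254, -0.003, 0.2], "spin": 0, "hand": 70}
    - {"dp": [0.254, -0.003, 0.35], "spin": 0, "hand": 70}
    - {"dp": [0.254, -0.003, 0.5], "spin": 0, "hand": 70}
    - {"dp": [0.254, -0.003, 0.6], "spin": 0, "hand": 70}
    - {"dp": [0.254, -0.003, 0.644], "spin": 0, "hand": 70}
    - {"dp": [0.254, -0.003, 0.644], "spin": 0, "hand": 70}
    - {"dp": [0.254, -0.003, 0.644], "spin": 0, "hand": 70}

```text
time: 15.2
ee_pos: [0.4948, -0.035, 0.0614]
eef_rot: [0.093, 0.996, 0.0, 0.001]
ft_force: [0.2, 0.6, 0.5]
width: 0.0702
grip_force: 0.0
```

Run:
```python
from h import *
s=read_state();print(s["ee_pos"],s["ft_force"])
D=cam("side");S=cam("scene")
R=Ro.from_quat(s["eef_rot"]).as_matrix()
for e in (1,-1):
  for off in (.035,.05):
    for z in (.06,.09): X=s["ee_pos"]+R[:,1]*off*e;X[2]=z;print(e,off,z,np.round(proj(D,X)),np.round(proj(S,X)))
a=D["im"][180:280,310:430];b=S["im"][150:250,230:350]
cv2.imwrite("pics/r8.png",np.hstack([cv2.resize(x,(400,333),interpolation=2) for x in (a,b)])[:,:,::-1])
```

```text
[ 0.49479869 -0.03503994  0.06144259] [0.21393234 0.60768672 0.53326598]
1 0.035 0.06 [358. 247.] [296. 196.]
1 0.035 0.09 [358. 236.] [295. 188.]
1 0.05 0.06 [354. 251.] [301. 194.]
1 0.05 0.09 [354. 239.] [301. 186.]
-1 0.035 0.06 [375. 232.] [271. 206.]
-1 0.035 0.09 [376. 221.] [270. 199.]
-1 0.05 0.06 [379. 229.] [265. 209.]
-1 0.05 0.09 [380. 218.] [264. 201.]
```

View pics/r8.png

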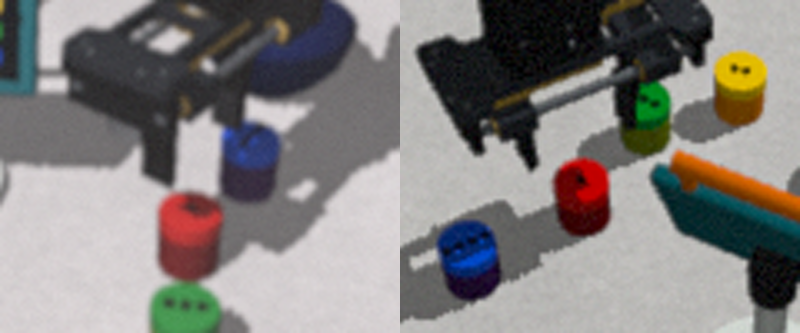

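Side crop: near fingertip at (158,185), scene crop tips (533,168)/(627,125): the real tips are 29 mm above the reported TCP. So for a real tip height of 20 mm I command a reading of −9 mm. Descend and grip red.

Emit:
carry_out:
  deltas:
    - {"dp": [0.004, 0, 0.06], "spin": 0, "hand": 70}
    - {"dp": [0.004, 0, 0.12], "spin": 0, "hand": 70}
    - {"dp": [0.004, 0, 0.18], "spin": 0, "hand": 70}
    - {"dp": [0.004, 0, 0.24], "spin": 0, "hand": 70}
    - {"dp": [0.004, 0, 0.282], "spin": 0, "hand": 70}
    - {"dp": [0.004, 0, 0.282], "spin": 0, "hand": 70}
    - {"dp": [0.004, 0, 0.282], "spin": 0, "hand": 60}
    - {"dp": [0.004, 0, 0.282], "spin": 0, "hand": 50}
    - {"dp": [0.004, 0, 0.282], "spin": 0, "hand": 40}
    - {"dp": [0.004, 0, 0.282], "spin": 0, "hand": 30}
    - {"dp": [0.004, 0, 0.282], "spin": 0, "hand": 30}
    - {"dp": [0.004, 0, 0.282], "spin": 0, "hand": 30}
    - {"dp": [0.004, 0, 0.282], "spin": 0, "hand": 30}
  force: 15

```text
time: 16.6
ee_pos: [0.4933, -0.0349, -0.0099]
eef_rot: [0.093, 0.996, 0.0, 0.0]
ft_force: [-1.7, -1.3, 5.3]
width: 0.0436
grip_force: 15.0
```

Emit:
carry_out:
  deltas:
    - {"dp": [0, 0, -0.1], "spin": 0, "hand": 30}
    - {"dp": [0, 0, -0.25], "spin": 0, "hand": 30}
    - {"dp": [0, 0, -0.4], "spin": 0, "hand": 30}
    - {"dp": [0, 0, -0.6], "spin": 0, "hand": 30}
    - {"dp": [0, 0, -0.8], "spin": 0, "hand": 30}
    - {"dp": [0, 0, -0.84], "spin": 0, "hand": 30}
    - {"dp": [0, 0, -0.84], "spin": 0, "hand": 30}

```text
time: 17.3
ee_pos: [0.4939, -0.0349, 0.2012]
eef_rot: [0.093, 0.996, 0.0, 0.002]
ft_force: [0.1, -0.6, -1.7]
width: 0.0436
grip_force: 15.0
```

```bash
python3 -c "
from h import *
go(.62,.29,.21,79.3)"
```

```text
pos [ 0.4939 -0.0349  0.2012] yaw 79.38 j7 1.36 dp [-0.256  1.37  -0.034] spin 0.0004
```

Emit:
carry_out:
  deltas:
    - {"dp": [-0.03, 0.14, -0.03], "spin": 0, "hand": 30}
    - {"dp": [-0.06, 0.3, -0.03], "spin": 0, "hand": 30}
    - {"dp": [-0.09, 0.48, -0.03], "spin": 0, "hand": 30}
    - {"dp": [-0.12, 0.66, -0.03], "spin": 0, "hand": 30}
    - {"dp": [-0.15, 0.8, -0.03], "spin": 0, "hand": 30}
    - {"dp": [-0.18, 0.95, -0.03], "spin": 0, "hand": 30}

```text
time: 17.9
ee_pos: [0.5803, 0.1913, 0.2042]
eef_rot: [0.092, 0.996, -0.001, -0.002]
ft_force: [0.3, -1.0, -1.7]
width: 0.0435
grip_force: 15.0
```

```bash
python3 -c "
from h import *
go(.62,.29,.21,79.3)"
```

```text
pos [0.5803 0.1913 0.2042] yaw 79.39 j7 0.93 dp [-0.083  0.417 -0.024] spin 0.0005
```

Emit:
carry_out:
  deltas:
    - {"dp": [-0.04, 0.2, 0], "spin": 0, "hand": 30}
    - {"dp": [-0.07, 0.38, 0], "spin": 0, "hand": 30}
    - {"dp": [-0.076, 0.42, 0], "spin": 0, "hand": 30}
    - {"dp": [-0.076, 0.42, 0], "spin": 0, "hand": 30}
    - {"dp": [-0.076, 0.42, 0], "spin": 0, "hand": 30}

```text
time: 18.4
ee_pos: [0.6186, 0.2885, 0.2052]
eef_rot: [0.093, 0.996, -0.001, -0.001]
ft_force: [-0.1, -1.3, -1.8]
width: 0.0433
grip_force: 15.0
```

Run:
```python
from h import *
s=read_state();print(s["ee_pos"])
W=cam("wrist","w9");HS["brown"]=[(4,20)]
for q in blobs(W,"brown",90,40,500)[:3]:
    r=cv2.minAreaRect(q);print(cv2.boundingRect(q),r);print(np.round([plane(W,p,.016)[:2] for p in cv2.boxPoints(r)],4))
cv2.imwrite("pics/w9b.png",cv2.resize(W["im"],(800,500))[:,:,::-1])
```

```text
[0.61855396 0.28851902 0.20522855]
(293, 27, 63, 187) ((324.0, 120.0), (186.0, 62.0), 90.0)
[[0.4359 0.2938]
 [0.4494 0.3651]
 [0.673  0.33  ]
 [0.6575 0.2476]]
(198, 295, 347, 17) ((371.0, 303.0), (16.0, 346.0), 90.0)
[[0.7532 0.0866]
 [0.846  0.58  ]
 [0.8727 0.5798]
 [0.7787 0.0792]]
(213, 234, 19, 55) ((221.64089965820312, 260.9963684082031), (53.90536117553711, 17.942821502685547), 88.53119659423828)
[[0.6666 0.1316]
 [0.6706 0.1561]
 [0.7508 0.1371]
 [0.7467 0.1115]]
```

View pics/w9b.png

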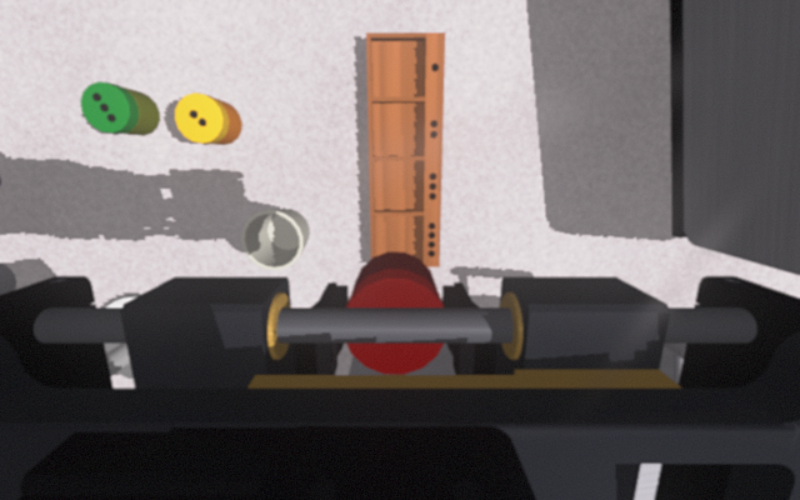

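Wrist picture: the red jar is held centred; caddy runs upward with left edge (366,33)–(372,262), dividers at rows ~101, 157, 211, dots on its right. I'll get its frame from these. (Last picture; numbers only from here.)

Run:
```python
from h import *
np.set_printoptions(precision=4,suppress=True)
W=cam("wrist");P=lambda x,y,z=.016:plane(W,(x*.8,y*.8),z)[:2]
c=[P(366,33),P(445,33)];print("far end corners",c,np.linalg.norm(c[0]-c[1]))
dv=[(P(369,r)+0*1,P(424,r)) for r in (101,157,211)]
for a,b in dv: print(a,b,np.linalg.norm(a-b))
m=[a for a,b in dv];v=m[2]-m[0];print("yaw",np.degrees(np.arctan2(v[1],v[0])),"pitch",np.linalg.norm(v)/2)
# refine: left edge by mask rows; divider rows by brightness profile along pocket centre
im=W["im"].astype(int);msk=cv2.inRange(W["hsv"],(4,90,60),(20,255,255))
L=[];Rr=[]
for r in range(40,200,10):
    xs=np.nonzero(msk[r,270:380])[0]+270; L.append(plane(W,(xs.min(),r),.016)[:2]);Rr.append(plane(W,(xs.max()+1,r),.016)[:2])
L,Rr=np.array(L),np.array(Rr)
for n,E in (("L",L),("R",Rr)): p=np.polyfit(E[:,0],E[:,1],1);print(n,"yaw",np.degrees(np.arctan(p[0])),"y at x=.55",np.polyval(p,.55),"resid",np.std(E[:,1]-np.polyval(p,E[:,0])))
print("profile col 318",[(r,int(im[r,318].sum())) for r in range(20,190,2)])
```

```text
far end corners [array([0.4356, 0.2933]), array([0.4495, 0.3661])] 0.07403793476576079
[0.4946 0.284 ] [0.5046 0.3367] 0.053674823090950695
[0.5464 0.2732] [0.5568 0.3278] 0.05556166814261909
[0.6    0.2621] [0.6107 0.3186] 0.05751117263338336
yaw -11.74049618829732 pitch 0.05384165671610263
L yaw -10.410597626652326 y at x=.55 0.27305752777775677 resid 0.0003502267228150464
R yaw -10.344541612973735 y at x=.55 0.34706429676937356 resid 0.00038393768730372993
profile col 318 [(20, 645), (22, 649), (24, 636), (26, 467), (28, 372), (30, 254), (32, 339), (34, 447), (36, 441), (38, 441), (40, 438), (42, 442), (44, 444), (46, 436), (48, 443), (50, 437), (52, 437), (54, 434), (56, 438), (58, 436), (60, 432), (62, 436), (64, 434), (66, 430), (68, 436), (70, 432), (72, 427), (74, 431), (76, 418), (78, 389), (80, 314), (82, 384), (84, 430), (86, 422), (88, 428), (90, 424), (92, 430), (94, 426), (96, 421), (98, 419), (100, 419), (102, 421), (104, 420), (106, 433), (108, 420), (110, 431), (112, 426), (114, 422), (116, 421), (118, 433), (120, 425), (122, 424), (124, 388), (126, 390), (128, 414), (130, 432), (132, 422), (134, 423), (136, 419), (138, 422), (140, 418), (142, 414), (144, 403), (146, 418), (148, 409), (150, 405), (152, 411), (154, 399), (156, 408), (158, 405), (160, 399), (162, 398), (164, 393), (166, 376), (168, 302), (170, 370), (172, 387), (174, 388), (176, 391), (178, 390), (180, 386), (182, 391), (184, 387), (186, 386), (188, 385)]
```

Run:
```python
from h import *
np.set_printoptions(precision=4,suppress=True)
W=cam("wrist")
e=np.array([np.cos(np.radians(-10.4)),np.sin(np.radians(-10.4))]);f=np.array([-e[1],e[0]])
print("C",W["C"])
for z in (.005,.0105,.016):
    p=[plane(W,(318,r),z)[:2]@e for r in (30.5,80,125,168)];print(z,np.array(p),np.diff(p))
for x,y in ((.551,.300),(.5525,.3005),(.553,.3)): print(x,y,np.array([x,y])@e,np.array([x,y])@f)
# -y outer wall edge at perpendicular position (z .016)
print("L edge perp",np.array([.55,.27306])@f,"-> origin perp",np.array([.55,.27306])@f+.030)
for n in ("scene","side"):
    c=cam(n);m=cv2.inRange(c["hsv"],(4,90,50),(20,255,255));q=[k for k in cv2.findContours(m,0,1)[0] if cv2.contourArea(k)>800]
    for k in q:
        r=cv2.minAreaRect(k);P=np.array([plane(c,p,.016)[:2] for p in cv2.boxPoints(r)])
        print(n,[(round(float(a@e),4),round(float(a@f),4)) for a in P])
```

```text
C [0.5542 0.2987 0.4041]
0.005 [0.3771 0.4331 0.4879 0.5439] [0.056  0.0547 0.056 ]
0.0105 [0.3787 0.4339 0.4879 0.5431] [0.0552 0.054  0.0552]
0.016 [0.3803 0.4347 0.4879 0.5424] [0.0545 0.0532 0.0545]
0.551 0.3 0.48779213684300765 0.3945374902770743
0.5525 0.3005 0.48917723447660244 0.39530005473035684
0.553 0.3 0.48975927978463446 0.3948985285675754
L edge perp 0.3678595557081112 -> origin perp 0.39785955570811116
scene [(0.6053, -0.6206), (0.4717, -0.5992), (0.6169, -0.3966), (0.7351, -0.4357)]
scene [(0.5196, 0.3525), (0.8604, 0.9778), (1.2251, 0.4585), (0.9894, 0.0292)]
scene [(0.3824, 0.355), (0.3469, 0.445), (0.6045, 0.442), (0.6277, 0.362)]
scene [(-0.4568, 0.7032), (-0.2831, 1.0262), (-0.0046, 0.8199), (-0.1579, 0.5361)]
side [(0.5966, 0.4547), (0.6263, 0.3669), (0.3725, 0.3665), (0.37, 0.4387)]
```

```bash
cat >> h.py <<'E'
CE=np.array([np.cos(np.radians(-10.4)),np.sin(np.radians(-10.4))]);CF=np.array([-CE[1],CE[0]])
ORG=.4883*CE+.396*CF
def pocket(k): return ORG+CE*(-.084+.056*(k-1))
E
python3 - <<'E'
from h import *
W=cam("wrist");s=read_state();R=Ro.from_quat(s["eef_rot"]).as_matrix()
h=W["hsv"];m=cv2.inRange(h,(0,110,50),(5,255,255))|cv2.inRange(h,(172,110,50),(180,255,255))
for r in (225,230,235,280,285): 
    xs=np.nonzero(m[r,230:400])[0]+230; 
    if len(xs): print(r,xs.min(),xs.max(),(R.T@(plane(W,((xs.min()+xs.max())/2,r),.263)-s["ee_pos"]))[:2])
print(ORG,[np.round(pocket(k),4) for k in (1,2,3,4)])
go(*pocket(1),.10,79.6)
E
```

```text
225 287 345 [ 0.01831896 -0.00188419]
230 284 347 [ 0.01567001 -0.00213975]
235 283 349 [ 0.01299737 -0.00189135]
280 280 351 [-0.01213378 -0.00218848]
285 284 348 [-0.01505271 -0.00192909]
[0.55176353 0.3013468 ] [array([0.4691, 0.3165]), array([0.5242, 0.3064]), array([0.5793, 0.2963]), array([0.6344, 0.2862])]
pos [0.6192 0.2889 0.2077] yaw 79.31 j7 0.8 dp [ 0.61  -0.003  0.43 ] spin -0.0016
```

```bash
sed -i 's/^ORG=.*/ORG=.4885*CE+.397*CF/' h.py; python3 -c "
from h import *
print([np.round(pocket(k),4) for k in (1,2,3,4)])
go(*pocket(1),.04,79.6)"
```

```text
[array([0.4695, 0.3175]), array([0.5246, 0.3073]), array([0.5797, 0.2972]), array([0.6348, 0.2871])]
pos [0.6192 0.2889 0.2077] yaw 79.31 j7 0.8 dp [0.61  0.001 0.67 ] spin -0.0016
```

Emit:
carry_out:
  deltas:
    - {"dp": [0.16, 0, 0], "spin": -0.0016, "hand": 30}
    - {"dp": [0.32, 0, 0], "spin": -0.0016, "hand": 30}
    - {"dp": [0.48, 0, 0], "spin": -0.0016, "hand": 30}
    - {"dp": [0.61, 0.001, 0], "spin": -0.0016, "hand": 30}
    - {"dp": [0.61, 0.001, 0.2], "spin": -0.0016, "hand": 30}
    - {"dp": [0.61, 0.001, 0.35], "spin": -0.0016, "hand": 30}
    - {"dp": [0.61, 0.001, 0.5], "spin": -0.0016, "hand": 30}
    - {"dp": [0.61, 0.001, 0.62], "spin": -0.0016, "hand": 30}
    - {"dp": [0.61, 0.001, 0.67], "spin": -0.0016, "hand": 30}
    - {"dp": [0.61, 0.001, 0.67], "spin": -0.0016, "hand": 30}
    - {"dp": [0.61, 0.001, 0.67], "spin": -0.0016, "hand": 30}
    - {"dp": [0.61, 0.001, 0.67], "spin": -0.0016, "hand": 30}

```text
time: 19.9
ee_pos: [0.4703, 0.3191, 0.0417]
eef_rot: [0.09, 0.996, 0.001, 0.001]
ft_force: [-0.7, 0.3, -1.9]
width: 0.0437
grip_force: 15.0
```

```bash
python3 -c "
from h import *
s=read_state();print(s['time'],s['width'],s['ft_force'])
go(*pocket(1),-.003,79.6)"
```

```text
19.9 0.04373507343626649 [-0.72861928  0.27786291 -1.86179819]
pos [0.4703 0.3191 0.0417] yaw 79.66 j7 0.6 dp [ 0.002 -0.007  0.179] spin 0.0003
```

Emit:
carry_out:
  deltas:
    - {"dp": [0.002, -0.005, 0.06], "spin": 0, "hand": 30}
    - {"dp": [0.002, -0.005, 0.12], "spin": 0, "hand": 30}
    - {"dp": [0.002, -0.005, 0.125], "spin": 0, "hand": 30}
    - {"dp": [0.002, -0.005, 0.125], "spin": 0, "hand": 30}

```text
time: 20.3
ee_pos: [0.4678, 0.3168, 0.0076]
eef_rot: [0.09, 0.996, -0.001, -0.001]
ft_force: [0.1, -0.4, -1.6]
width: 0.0435
grip_force: 15.0
```

```bash
python3 -c "
from h import *
s=read_state();print(s['ft_force'])
go(*pocket(1),-.003,79.6)"
```

```text
[ 0.082907   -0.36422084 -1.56626421]
pos [0.4678 0.3168 0.0076] yaw 79.67 j7 0.59 dp [-0.006  0.004  0.042] spin 0.0004
```

Emit:
carry_out:
  deltas:
    - {"dp": [-0.003, 0.002, 0.014], "spin": 0, "hand": 30}
    - {"dp": [-0.003, 0.002, 0.028], "spin": 0, "hand": 30}
    - {"dp": [-0.003, 0.002, 0.04], "spin": 0, "hand": 30}
    - {"dp": [-0.003, 0.002, 0.04], "spin": 0, "hand": 30}
    - {"dp": [-0.003, 0.002, 0.04], "spin": 0, "hand": 30}

```text
time: 20.8
ee_pos: [0.4693, 0.3175, -0.0015]
eef_rot: [0.09, 0.996, 0.0, 0.0]
ft_force: [0.2, 0.3, -2.2]
width: 0.0437
grip_force: 15.0
```

In the pocket with no contact. Set down and release.

Emit:
carry_out:
  deltas:
    - {"dp": [0, 0, 0.012], "spin": 0, "hand": 30}
    - {"dp": [0, 0, 0.012], "spin": 0, "hand": 30}
    - {"dp": [0, 0, 0.012], "spin": 0, "hand": 50}
    - {"dp": [0, 0, 0.012], "spin": 0, "hand": 55}
    - {"dp": [0, 0, 0.012], "spin": 0, "hand": 64}
    - {"dp": [0, 0, 0.012], "spin": 0, "hand": 64}
    - {"dp": [0, 0, -0.1], "spin": 0, "hand": 64}
    - {"dp": [0, 0, -0.25], "spin": 0, "hand": 64}
    - {"dp": [0, 0, -0.4], "spin": 0, "hand": 64}
    - {"dp": [0, 0, -0.6], "spin": 0, "hand": 64}
    - {"dp": [0, 0, -0.7], "spin": 0, "hand": 64}
    - {"dp": [0, 0, -0.7], "spin": 0, "hand": 64}

```text
time: 22.0
ee_pos: [0.471, 0.319, 0.1781]
eef_rot: [0.09, 0.996, 0.002, 0.003]
ft_force: [-0.0, 0.1, -0.7]
width: 0.0637
grip_force: 0.0
```

Run:
```python
from h import *
for n in ("scene","side"): print(n,lids(cam(n)))
go(.4847,.1315,.17,79.6)
```

```text
scene {'red': [(array([0.4672, 0.3216]), 0.0415, 0.0849)], 'yellow': [(array([0.4847, 0.1324]), 0.0414, 0.0551)], 'green': [(array([0.4616, 0.0508]), 0.0405, 0.0496)], 'blue': [(array([ 0.4903, -0.1355]), 0.0421, 0.0506)]}
side {'red': [(array([0.4732, 0.3129]), 0.0434, 0.0599)], 'yellow': [(array([0.4841, 0.1323]), 0.0417, 0.0504)], 'green': [(array([0.4604, 0.0547]), 0.0366, 0.0499)], 'blue': [(array([ 0.488 , -0.1328]), 0.0391, 0.0561)]}
pos [0.4694 0.3175 0.1736] yaw 79.66 j7 0.65 dp [-0.194 -0.721  0.014] spin 0.0004
```

Emit:
carry_out:
  deltas:
    - {"dp": [-0.05, -0.18, 0], "spin": 0, "hand": 62}
    - {"dp": [-0.1, -0.36, 0], "spin": 0, "hand": 62}
    - {"dp": [-0.15, -0.54, 0], "spin": 0, "hand": 62}
    - {"dp": [-0.194, -0.715, 0.014], "spin": 0, "hand": 62}
    - {"dp": [-0.194, -0.715, 0.1], "spin": 0, "hand": 62}
    - {"dp": [-0.194, -0.715, 0.2], "spin": 0, "hand": 62}
    - {"dp": [-0.194, -0.715, 0.3], "spin": 0, "hand": 62}
    - {"dp": [-0.194, -0.715, 0.4], "spin": 0, "hand": 62}
    - {"dp": [-0.194, -0.715, 0.4], "spin": 0, "hand": 62}
    - {"dp": [-0.194, -0.715, 0.4], "spin": 0, "hand": 62}
    - {"dp": [-0.194, -0.715, 0.4], "spin": 0, "hand": 62}

```text
time: 23.2
ee_pos: [0.4855, 0.1332, 0.0745]
eef_rot: [0.09, 0.996, 0.0, 0.001]
ft_force: [0.6, 0.3, 0.3]
width: 0.062
grip_force: 0.0
```

Run:
```python
from h import *
print({k:v for k,v in lids(cam("side")).items()},{k:v for k,v in lids(cam("scene")).items()})
go(.4845,.1322,-.009,79.6)
```

```text
{'red': [(array([0.4735, 0.3125]), 0.0434, 0.0602)], 'yellow': [(array([0.4841, 0.1324]), 0.0417, 0.0504)], 'blue': [(array([ 0.4884, -0.1327]), 0.0399, 0.0561), (array([ 0.7371, -0.1361]), 0.0632, 0.0427), (array([ 0.5272, -0.3033]), 0.0566, 0.0771)]} {'red': [(array([0.4672, 0.3216]), 0.0415, 0.0849)], 'yellow': [(array([0.4857, 0.1333]), 0.0388, 0.0547)], 'green': [(array([0.4649, 0.0497]), 0.0379, 0.0464)], 'blue': [(array([ 0.4889, -0.1352]), 0.0426, 0.0519)]}
pos [0.4856 0.1332 0.0746] yaw 79.67 j7 0.99 dp [ 0.004 -0.005  0.335] spin 0.0004
```

Emit:
carry_out:
  deltas:
    - {"dp": [0.004, -0.005, 0.08], "spin": 0, "hand": 62}
    - {"dp": [0.004, -0.005, 0.16], "spin": 0, "hand": 62}
    - {"dp": [0.004, -0.005, 0.24], "spin": 0, "hand": 62}
    - {"dp": [0.004, -0.005, 0.3], "spin": 0, "hand": 62}
    - {"dp": [0.004, -0.005, 0.335], "spin": 0, "hand": 62}
    - {"dp": [0.004, -0.005, 0.335], "spin": 0, "hand": 62}
    - {"dp": [0.004, -0.005, 0.335], "spin": 0, "hand": 50}
    - {"dp": [0.004, -0.005, 0.335], "spin": 0, "hand": 40}
    - {"dp": [0.004, -0.005, 0.335], "spin": 0, "hand": 30}
    - {"dp": [0.004, -0.005, 0.335], "spin": 0, "hand": 30}
    - {"dp": [0.004, -0.005, 0.335], "spin": 0, "hand": 30}
    - {"dp": [0.004, -0.005, 0.335], "spin": 0, "hand": 30}

```text
time: 24.5
ee_pos: [0.4843, 0.1321, -0.0095]
eef_rot: [0.09, 0.996, 0.0, 0.001]
ft_force: [-1.2, -0.8, 5.5]
width: 0.0437
grip_force: 15.0
```

Emit:
carry_out:
  deltas:
    - {"dp": [0, 0, -0.1], "spin": 0, "hand": 30}
    - {"dp": [0, 0, -0.25], "spin": 0, "hand": 30}
    - {"dp": [0, 0, -0.42], "spin": 0, "hand": 30}
    - {"dp": [0, 0, -0.52], "spin": 0, "hand": 30}
    - {"dp": [-0.01, 0.18, -0.52], "spin": 0, "hand": 30}
    - {"dp": [-0.02, 0.36, -0.52], "spin": 0, "hand": 30}
    - {"dp": [-0.03, 0.54, -0.52], "spin": 0, "hand": 30}
    - {"dp": [-0.033, 0.718, -0.52], "spin": 0, "hand": 30}
    - {"dp": [-0.033, 0.718, -0.4], "spin": 0, "hand": 30}
    - {"dp": [-0.033, 0.718, -0.3], "spin": 0, "hand": 30}
    - {"dp": [-0.033, 0.718, -0.2], "spin": 0, "hand": 30}
    - {"dp": [-0.033, 0.718, -0.2], "spin": 0, "hand": 30}
    - {"dp": [-0.033, 0.718, -0.2], "spin": 0, "hand": 30}
    - {"dp": [-0.033, 0.718, -0.2], "spin": 0, "hand": 30}

```text
time: 25.9
ee_pos: [0.5249, 0.3076, 0.0415]
eef_rot: [0.09, 0.996, 0.001, 0.001]
ft_force: [-0.8, -0.1, -0.9]
width: 0.0432
grip_force: 15.0
```

```bash
python3 -c "
from h import *
s=read_state();print(s['width'],s['ft_force'])
go(*pocket(2),-.0025,79.6)"
```

```text
0.0432351848017778 [-0.81976561 -0.14845829 -0.92057004]
pos [0.5249 0.3076 0.0415] yaw 79.66 j7 0.67 dp [ 0.001 -0.001  0.176] spin 0.0003
```

Emit:
carry_out:
  deltas:
    - {"dp": [0.001, -0.001, 0.05], "spin": 0, "hand": 30}
    - {"dp": [0.001, -0.001, 0.1], "spin": 0, "hand": 30}
    - {"dp": [0.001, -0.001, 0.13], "spin": 0, "hand": 30}
    - {"dp": [0.001, -0.001, 0.15], "spin": 0, "hand": 30}
    - {"dp": [0.001, -0.001, 0.17], "spin": 0, "hand": 30}
    - {"dp": [0.001, -0.001, 0.17], "spin": 0, "hand": 30}
    - {"dp": [0.001, -0.001, 0.17], "spin": 0, "hand": 30}

```text
time: 26.6
ee_pos: [0.5239, 0.3069, -0.0026]
eef_rot: [0.09, 0.996, 0.0, 0.0]
ft_force: [0.4, -0.6, -1.6]
width: 0.0437
grip_force: 15.0
```

Emit:
carry_out:
  deltas:
    - {"dp": [0, 0, 0.008], "spin": 0, "hand": 30}
    - {"dp": [0, 0, 0.008], "spin": 0, "hand": 30}
    - {"dp": [0, 0, 0.008], "spin": 0, "hand": 50}
    - {"dp": [0, 0, 0.008], "spin": 0, "hand": 55}
    - {"dp": [0, 0, 0.008], "spin": 0, "hand": 62}
    - {"dp": [0, 0, 0.008], "spin": 0, "hand": 62}
    - {"dp": [0, 0, -0.1], "spin": 0, "hand": 62}
    - {"dp": [0, 0, -0.25], "spin": 0, "hand": 62}
    - {"dp": [0, 0, -0.4], "spin": 0, "hand": 62}
    - {"dp": [0, 0, -0.55], "spin": 0, "hand": 62}
    - {"dp": [0, -0.1, -0.6], "spin": 0, "hand": 62}
    - {"dp": [0, -0.3, -0.6], "spin": 0, "hand": 62}
    - {"dp": [0, -0.3, -0.6], "spin": 0, "hand": 62}

```text
time: 27.9
ee_pos: [0.511, 0.2264, 0.1477]
eef_rot: [0.093, 0.996, -0.002, 0.001]
ft_force: [0.8, 0.0, 0.0]
width: 0.0621
grip_force: 0.0
```

Run:
```python
from h import *
for n in ("scene","side","wrist"): print(n,lids(cam(n)))
go(.461,.052,.06,79.6)
```

```text
scene {'red': [(array([0.4671, 0.3214]), 0.0411, 0.0849)], 'yellow': [(array([0.5204, 0.3126]), 0.044, 0.0597)], 'green': [(array([0.465 , 0.0498]), 0.0379, 0.0464)], 'blue': [(array([ 0.4889, -0.1352]), 0.0426, 0.0526)]}
side {'red': [(array([0.4729, 0.313 ]), 0.0436, 0.0596)], 'yellow': [(array([0.5274, 0.3023]), 0.0433, 0.0512)], 'blue': [(array([ 0.4887, -0.1325]), 0.0375, 0.0561)]}
wrist {'red': [(array([0.4701, 0.3171]), 0.0441, 0.0461)], 'yellow': [(array([0.525 , 0.3063]), 0.0448, 0.0461)], 'green': [(array([0.4597, 0.0533]), 0.0398, 0.0472)]}
pos [0.5103 0.2331 0.1475] yaw 79.65 j7 0.82 dp [ 0.064 -0.748  0.35 ] spin 0.0003
```

Emit:
carry_out:
  deltas:
    - {"dp": [0.02, -0.18, 0], "spin": 0, "hand": 65}
    - {"dp": [0.04, -0.36, 0], "spin": 0, "hand": 65}
    - {"dp": [0.06, -0.54, 0], "spin": 0, "hand": 65}
    - {"dp": [0.066, -0.74, 0], "spin": 0, "hand": 65}
    - {"dp": [0.066, -0.744, 0.1], "spin": 0, "hand": 65}
    - {"dp": [0.066, -0.744, 0.2], "spin": 0, "hand": 65}
    - {"dp": [0.066, -0.744, 0.3], "spin": 0, "hand": 65}
    - {"dp": [0.066, -0.744, 0.3], "spin": 0, "hand": 65}
    - {"dp": [0.066, -0.744, 0.3], "spin": 0, "hand": 65}
    - {"dp": [0.066, -0.744, 0.3], "spin": 0, "hand": 65}

```text
time: 29.05
ee_pos: [0.4617, 0.0537, 0.0736]
eef_rot: [0.09, 0.996, 0.0, 0.001]
ft_force: [-0.5, 0.3, -0.6]
width: 0.0651
grip_force: 0.0
```

Run:
```python
from h import *
HS["green"]=[(45,85)]
for n in ("scene","side"): print(n,lids(cam(n)))
c=cam("side");p=proj(c,[.4603,.053,.048]);print(p,c["hsv"][int(p[1])-4:int(p[1])+8:2,int(p[0])])
go(.4603,.053,-.009,79.6)
```

```text
scene {'red': [(array([0.4672, 0.3216]), 0.0415, 0.0849)], 'yellow': [(array([0.5217, 0.3109]), 0.044, 0.057)], 'green': [(array([0.4623, 0.0518]), 0.0378, 0.0497)], 'blue': [(array([ 0.4889, -0.1352]), 0.0426, 0.0526)]}
side {'red': [(array([0.4731, 0.3128]), 0.0435, 0.0599)], 'yellow': [(array([0.5274, 0.3023]), 0.0431, 0.0508)], 'green': [(array([0.4592, 0.0549]), 0.0387, 0.0499)], 'blue': [(array([ 0.7372, -0.136 ]), 0.0629, 0.0423), (array([ 0.4793, -0.1328]), 0.0225, 0.0532)]}
[365.20193021 272.69694167] [[ 65 120 113]
 [ 65 104  98]
 [ 65  97  97]
 [ 65 134 152]
 [ 65 137 154]
 [ 64 137 153]]
pos [0.4615 0.0533 0.0733] yaw 79.68 j7 1.16 dp [ 0.005 -0.002  0.329] spin 0.0005
```

Emit:
carry_out:
  deltas:
    - {"dp": [0.003, -0.001, 0.08], "spin": 0, "hand": 65}
    - {"dp": [0.003, -0.001, 0.16], "spin": 0, "hand": 65}
    - {"dp": [0.003, -0.001, 0.24], "spin": 0, "hand": 65}
    - {"dp": [0.003, -0.001, 0.3], "spin": 0, "hand": 65}
    - {"dp": [0.003, -0.001, 0.329], "spin": 0, "hand": 65}
    - {"dp": [0.003, -0.001, 0.329], "spin": 0, "hand": 65}
    - {"dp": [0.003, -0.001, 0.329], "spin": 0, "hand": 50}
    - {"dp": [0.003, -0.001, 0.329], "spin": 0, "hand": 40}
    - {"dp": [0.003, -0.001, 0.329], "spin": 0, "hand": 30}
    - {"dp": [0.003, -0.001, 0.329], "spin": 0, "hand": 30}
    - {"dp": [0.003, -0.001, 0.329], "spin": 0, "hand": 30}
    - {"dp": [0.003, -0.001, 0.329], "spin": 0, "hand": 30}

```text
time: 30.4
ee_pos: [0.4603, 0.0529, -0.0095]
eef_rot: [0.09, 0.996, 0.0, 0.0]
ft_force: [-2.2, 0.2, 5.8]
width: 0.0434
grip_force: 15.0
```

```bash
python3 -c "
from h import *
s=read_state();print(s['width'],s['grip_force'])
go(*pocket(3),.04,79.6)"
```

```text
0.043372741827459045 15.000018035061657
pos [ 0.4603  0.0529 -0.0095] yaw 79.66 j7 1.13 dp [-0.294  1.047 -0.197] spin 0.0004
```

Emit:
carry_out:
  deltas:
    - {"dp": [0, 0, -0.1], "spin": 0, "hand": 30}
    - {"dp": [0, 0, -0.25], "spin": 0, "hand": 30}
    - {"dp": [0, 0, -0.42], "spin": 0, "hand": 30}
    - {"dp": [0, 0, -0.56], "spin": 0, "hand": 30}
    - {"dp": [-0.05, 0.17, -0.56], "spin": 0, "hand": 30}
    - {"dp": [-0.1, 0.34, -0.56], "spin": 0, "hand": 30}
    - {"dp": [-0.15, 0.51, -0.56], "spin": 0, "hand": 30}
    - {"dp": [-0.2, 0.68, -0.56], "spin": 0, "hand": 30}
    - {"dp": [-0.25, 0.85, -0.56], "spin": 0, "hand": 30}
    - {"dp": [-0.294, 1.0, -0.56], "spin": 0, "hand": 30}
    - {"dp": [-0.294, 1.0, -0.56], "spin": 0, "hand": 30}
    - {"dp": [-0.294, 1.0, -0.4], "spin": 0, "hand": 30}
    - {"dp": [-0.294, 1.0, -0.25], "spin": 0, "hand": 30}
    - {"dp": [-0.294, 1.0, -0.2], "spin": 0, "hand": 30}
    - {"dp": [-0.294, 1.0, -0.2], "spin": 0, "hand": 30}
    - {"dp": [-0.294, 1.0, -0.2], "spin": 0, "hand": 30}

```text
time: 32.0
ee_pos: [0.5779, 0.2859, 0.0417]
eef_rot: [0.09, 0.996, 0.0, 0.001]
ft_force: [-0.8, 0.5, -1.1]
width: 0.0438
grip_force: 15.0
```

```bash
python3 -c "
from h import *
s=read_state();print(s['width'],s['ft_force'])
go(*pocket(3),.03,79.6)"
```

```text
0.043836194446472146 [-0.81010655  0.52473753 -1.08633054]
pos [0.5779 0.2859 0.0417] yaw 79.65 j7 0.75 dp [0.001 0.046 0.047] spin 0.0003
```

Emit:
carry_out:
  deltas:
    - {"dp": [0.001, 0.046, 0], "spin": 0, "hand": 30}
    - {"dp": [0.001, 0.046, 0.05], "spin": 0, "hand": 30}
    - {"dp": [0.001, 0.046, 0.05], "spin": 0, "hand": 30}
    - {"dp": [0.001, 0.046, 0.05], "spin": 0, "hand": 30}

```text
time: 32.4
ee_pos: [0.5786, 0.2968, 0.0272]
eef_rot: [0.09, 0.996, -0.0, -0.0]
ft_force: [0.1, -0.2, -0.8]
width: 0.0437
grip_force: 15.0
```

```bash
python3 -c "
from h import *
go(*pocket(3),-.0025,79.6)"
```

```text
pos [0.5786 0.2968 0.0272] yaw 79.68 j7 0.73 dp [-0.004  0.002  0.119] spin 0.0004
```

Emit:
carry_out:
  deltas:
    - {"dp": [-0.003, 0.002, 0.05], "spin": 0, "hand": 30}
    - {"dp": [-0.003, 0.002, 0.08], "spin": 0, "hand": 30}
    - {"dp": [-0.003, 0.002, 0.1], "spin": 0, "hand": 30}
    - {"dp": [-0.003, 0.002, 0.118], "spin": 0, "hand": 30}
    - {"dp": [-0.003, 0.002, 0.118], "spin": 0, "hand": 30}
    - {"dp": [-0.003, 0.002, 0.118], "spin": 0, "hand": 30}

```text
time: 33.0
ee_pos: [0.5797, 0.2975, -0.0019]
eef_rot: [0.09, 0.996, 0.0, 0.0]
ft_force: [0.9, 0.6, -1.0]
width: 0.0437
grip_force: 15.0
```

Emit:
carry_out:
  deltas:
    - {"dp": [0, 0, 0.01], "spin": 0, "hand": 30}
    - {"dp": [0, 0, 0.01], "spin": 0, "hand": 30}
    - {"dp": [0, 0, 0.01], "spin": 0, "hand": 50}
    - {"dp": [0, 0, 0.01], "spin": 0, "hand": 55}
    - {"dp": [0, 0, 0.01], "spin": 0, "hand": 62}
    - {"dp": [0, 0, 0.01], "spin": 0, "hand": 62}
    - {"dp": [0, 0, -0.1], "spin": 0, "hand": 62}
    - {"dp": [0, 0, -0.25], "spin": 0, "hand": 62}
    - {"dp": [0, 0, -0.4], "spin": 0, "hand": 62}
    - {"dp": [0, 0, -0.55], "spin": 0, "hand": 62}
    - {"dp": [0.1, -0.1, -0.7], "spin": 0, "hand": 62}
    - {"dp": [0.2, -0.3, -0.8], "spin": 0, "hand": 62}
    - {"dp": [0.2, -0.5, -0.8], "spin": 0, "hand": 62}
    - {"dp": [0.2, -0.7, -0.8], "spin": 0, "hand": 62}
    - {"dp": [0.2, -0.9, -0.8], "spin": 0, "hand": 62}
    - {"dp": [0.2, -1.0, -0.8], "spin": 0, "hand": 62}
    - {"dp": [0.2, -1.0, -0.8], "spin": 0, "hand": 62}

```text
time: 34.7
ee_pos: [0.4853, 0.0548, 0.1985]
eef_rot: [0.094, 0.996, -0.001, 0.001]
ft_force: [0.4, -0.8, -0.7]
width: 0.0619
grip_force: 0.0
```

Run:
```python
from h import *
for n in ("scene","side","wrist"): print(n,lids(cam(n)))
go(.489,-.136,.17,79.6)
```

```text
scene {'red': [(array([0.4668, 0.322 ]), 0.0415, 0.0855)], 'yellow': [(array([0.5217, 0.3109]), 0.044, 0.0557)], 'green': [(array([0.5789, 0.3006]), 0.0416, 0.0527)], 'blue': [(array([ 0.5183, -0.1648]), 0.0415, 0.0516)]}
side {'red': [(array([0.4732, 0.3129]), 0.0434, 0.0599)], 'yellow': [(array([0.5348, 0.3091]), 0.0632, 0.0512)], 'green': [(array([0.5829, 0.2941]), 0.0406, 0.0505)], 'blue': [(array([ 0.5191, -0.1644]), 0.0382, 0.0601), (array([ 0.7372, -0.136 ]), 0.0629, 0.0423)]}
wrist {'red': [(array([0.4702, 0.3179]), 0.0433, 0.0578)], 'yellow': [(array([0.5258, 0.3072]), 0.0441, 0.0505), (array([0.5542, 0.2681]), 0.0288, 0.0273)], 'green': [(array([0.5722, 0.3009]), 0.0258, 0.0467)], 'blue': [(array([ 0.4689, -0.316 ]), 0.0162, 0.0723)]}
pos [0.4858 0.0612 0.1982] yaw 79.7 j7 1.17 dp [-0.154 -0.774  0.113] spin 0.0006
```

Blue has been knocked to (0.519,-0.1645). Check clearances to bowl and shaker for a finger direction.

Run:
```python
from h import *
S,D=cam("scene"),cam("side")
sh=(plane(S,(265.7,273.6),0)[:2]+plane(D,(349,218.3),0)[:2])/2
print("shaker",plane(S,(265.7,273.6),0)[:2],plane(D,(349,218.3),0)[:2])
j=np.array([.5187,-.1646]);bw=np.array([.527,-.2873])
for yaw in range(-90,90,15):
    u=np.array([np.cos(np.radians(yaw)),np.sin(np.radians(yaw))])
    d=[]
    for e in (1,-1):
        for r in (.03,.045): p=j+e*r*u; d+= [np.linalg.norm(p-bw)-.068,np.linalg.norm(p-sh)-.021]
    print(yaw,round(min(d),4))
go(*j,.12,20)
go(*j,.12,35)
```

```text
shaker [ 0.6046108  -0.17198725] [ 0.59999132 -0.16945787]
-90 0.0101
-75 0.0113
-60 0.0169
-45 0.0259
-30 0.0265
-15 0.0195
0 0.0181
15 0.0229
30 0.032
45 0.0313
60 0.0212
75 0.0137
pos [0.4857 0.0619 0.198 ] yaw 79.79 j7 1.17 dp [-0.29  -0.868  0.312] spin 0.3322
pos [0.4857 0.0619 0.198 ] yaw 79.79 j7 1.17 dp [-0.29  -0.868  0.312] spin 0.2488
```

Emit:
carry_out:
  deltas:
    - {"dp": [-0.06, -0.17, 0], "spin": 0.04, "hand": 62}
    - {"dp": [-0.12, -0.34, 0], "spin": 0.08, "hand": 62}
    - {"dp": [-0.18, -0.51, 0], "spin": 0.11, "hand": 62}
    - {"dp": [-0.24, -0.68, 0], "spin": 0.11, "hand": 62}
    - {"dp": [-0.29, -0.868, 0], "spin": 0.11, "hand": 62}
    - {"dp": [-0.29, -0.868, 0.1], "spin": 0.11, "hand": 62}
    - {"dp": [-0.29, -0.868, 0.25], "spin": 0.11, "hand": 62}
    - {"dp": [-0.29, -0.868, 0.4], "spin": 0.11, "hand": 62}
    - {"dp": [-0.29, -0.868, 0.47], "spin": 0.11, "hand": 62}
    - {"dp": [-0.29, -0.868, 0.47], "spin": 0.11, "hand": 62}
    - {"dp": [-0.29, -0.868, 0.47], "spin": 0.11, "hand": 62}

```text
time: 36.05
ee_pos: [0.5188, -0.1653, 0.081]
eef_rot: [0.259, 0.966, 0.0, 0.0]
ft_force: [0.1, -0.0, 1.0]
width: 0.0622
grip_force: 0.0
```

Run:
```python
from h import *
for n in ("scene","side"): print(n,lids(cam(n),names=("blue",)))
go(.5187,-.1646,-.002,60)
```

```text
scene {'blue': [(array([ 0.5193, -0.1643]), 0.0408, 0.0501), (array([ 0.528 , -0.3035]), 0.0254, 0.0311)]}
side {'blue': [(array([ 0.5181, -0.1648]), 0.0403, 0.0609), (array([ 0.7372, -0.136 ]), 0.0629, 0.042)]}
pos [ 0.5193 -0.1659  0.082 ] yaw 59.91 j7 1.27 dp [0.006 0.003 0.336] spin -0.0005
```

Emit:
carry_out:
  deltas:
    - {"dp": [0.004, 0.002, 0.08], "spin": 0, "hand": 62}
    - {"dp": [0.004, 0.002, 0.16], "spin": 0, "hand": 62}
    - {"dp": [0.004, 0.002, 0.24], "spin": 0, "hand": 62}
    - {"dp": [0.004, 0.002, 0.3], "spin": 0, "hand": 62}
    - {"dp": [0.004, 0.002, 0.334], "spin": 0, "hand": 62}
    - {"dp": [0.004, 0.002, 0.334], "spin": 0, "hand": 62}
    - {"dp": [0.004, 0.002, 0.334], "spin": 0, "hand": 50}
    - {"dp": [0.004, 0.002, 0.334], "spin": 0, "hand": 40}
    - {"dp": [0.004, 0.002, 0.334], "spin": 0, "hand": 30}
    - {"dp": [0.004, 0.002, 0.334], "spin": 0, "hand": 30}
    - {"dp": [0.004, 0.002, 0.334], "spin": 0, "hand": 30}
    - {"dp": [0.004, 0.002, 0.334], "spin": 0, "hand": 30}

```text
time: 37.35
ee_pos: [0.5181, -0.1653, -0.0022]
eef_rot: [0.26, 0.966, 0.0, 0.001]
ft_force: [-0.9, 0.2, 6.0]
width: 0.0433
grip_force: 15.0
```

```bash
python3 -c "
from h import *
s=read_state();print(s['width'],s['grip_force'])
go(.56,.10,.22,79.6);go(*pocket(4),.22,79.6)"
```

```text
0.04325221953415008 15.000969171524048
pos [ 0.5181 -0.1653 -0.0022] yaw 59.87 j7 1.27 dp [ 0.386  1.002 -0.889] spin -0.1096
pos [ 0.5181 -0.1653 -0.0022] yaw 59.87 j7 1.27 dp [ 0.504  1.8   -0.889] spin -0.1096
```

Emit:
carry_out:
  deltas:
    - {"dp": [0, 0, -0.15], "spin": 0, "hand": 30}
    - {"dp": [0, 0, -0.35], "spin": 0, "hand": 30}
    - {"dp": [0, 0, -0.55], "spin": 0, "hand": 30}
    - {"dp": [0, 0, -0.75], "spin": 0, "hand": 30}
    - {"dp": [0, 0, -0.88], "spin": 0, "hand": 30}
    - {"dp": [0.07, 0.17, -0.88], "spin": -0.03, "hand": 30}
    - {"dp": [0.14, 0.34, -0.88], "spin": -0.06, "hand": 30}
    - {"dp": [0.2, 0.51, -0.88], "spin": -0.09, "hand": 30}
    - {"dp": [0.26, 0.68, -0.88], "spin": -0.11, "hand": 30}
    - {"dp": [0.32, 0.85, -0.88], "spin": -0.11, "hand": 30}
    - {"dp": [0.386, 1.0, -0.88], "spin": -0.11, "hand": 30}
    - {"dp": [0.386, 1.0, -0.88], "spin": -0.11, "hand": 30}

```text
time: 38.55
ee_pos: [0.5585, 0.1068, 0.2165]
eef_rot: [0.086, 0.996, 0.001, -0.001]
ft_force: [0.1, -0.3, -0.9]
width: 0.0433
grip_force: 15.0
```

```bash
python3 -c "
from h import *
s=read_state();print(s['width'],s['grip_force'],s['ee_pos'])
go(*pocket(4),.055,79.6)
import sys
for n in ('scene','side'): print(n,lids(cam(n)))"
```

```text
0.043337375111594335 15.00065803527832 [0.55854065 0.10682176 0.21647636]
pos [0.5585 0.1068 0.2165] yaw 80.19 j7 1.1 dp [-0.179  0.761  0.648] spin 0.0033
scene {'red': [(array([0.4668, 0.322 ]), 0.0415, 0.0855)], 'yellow': [(array([0.5221, 0.3138]), 0.0482, 0.0578)], 'green': [(array([0.5796, 0.3002]), 0.041, 0.052)], 'blue': [(array([0.3834, 0.2873]), 0.048, 0.0788)]}
side {'red': [(array([0.4731, 0.3128]), 0.0436, 0.0599)], 'yellow': [(array([0.537 , 0.3109]), 0.0688, 0.0515)], 'green': [(array([0.5829, 0.2941]), 0.0406, 0.0505)]}
```

Emit:
carry_out:
  deltas:
    - {"dp": [-0.05, 0.18, 0], "spin": 0.0033, "hand": 30}
    - {"dp": [-0.1, 0.36, 0], "spin": 0.0033, "hand": 30}
    - {"dp": [-0.15, 0.54, 0], "spin": 0.0033, "hand": 30}
    - {"dp": [-0.178, 0.7, 0], "spin": 0.0033, "hand": 30}
    - {"dp": [-0.178, 0.758, 0.1], "spin": 0.0033, "hand": 30}
    - {"dp": [-0.178, 0.758, 0.25], "spin": 0.0033, "hand": 30}
    - {"dp": [-0.178, 0.758, 0.4], "spin": 0.0033, "hand": 30}
    - {"dp": [-0.178, 0.758, 0.55], "spin": 0.0033, "hand": 30}
    - {"dp": [-0.178, 0.758, 0.68], "spin": 0.0033, "hand": 30}
    - {"dp": [-0.178, 0.758, 0.68], "spin": 0.0033, "hand": 30}
    - {"dp": [-0.178, 0.758, 0.68], "spin": 0.0033, "hand": 30}
    - {"dp": [-0.178, 0.758, 0.68], "spin": 0.0033, "hand": 30}

```text
time: 39.85
ee_pos: [0.6389, 0.2779, 0.0497]
eef_rot: [0.096, 0.995, 0.001, 0.002]
ft_force: [-1.4, 0.8, -0.6]
width: 0.0434
grip_force: 15.0
```

```bash
python3 -c "
from h import *
s=read_state();print(s['width'],s['ft_force'])
go(*pocket(4),.0045,79.6)"
```

```text
0.04340571900992515 [-1.43457451  0.83368049 -0.63275195]
pos [0.6389 0.2779 0.0497] yaw 79.02 j7 0.8 dp [0.024 0.033 0.181] spin -0.0032
```

Emit:
carry_out:
  deltas:
    - {"dp": [0.024, 0.033, 0], "spin": -0.0032, "hand": 30}
    - {"dp": [0.024, 0.033, 0.08], "spin": -0.0032, "hand": 30}
    - {"dp": [0.024, 0.033, 0.09], "spin": -0.0032, "hand": 30}
    - {"dp": [0.024, 0.033, 0.09], "spin": -0.0032, "hand": 30}
    - {"dp": [0.024, 0.033, 0.09], "spin": -0.0032, "hand": 30}

```text
time: 40.35
ee_pos: [0.6335, 0.2875, 0.0257]
eef_rot: [0.09, 0.996, 0.0, 0.001]
ft_force: [-0.1, 0.8, -0.8]
width: 0.0437
grip_force: 15.0
```

```bash
python3 -c "
from h import *
go(*pocket(4),.0055,79.6)"
```

```text
pos [0.6335 0.2875 0.0257] yaw 79.65 j7 0.79 dp [-0.005 -0.001  0.081] spin 0.0003
```

Emit:
carry_out:
  deltas:
    - {"dp": [-0.003, -0.001, 0.03], "spin": 0, "hand": 30}
    - {"dp": [-0.003, -0.001, 0.05], "spin": 0, "hand": 30}
    - {"dp": [-0.003, -0.001, 0.07], "spin": 0, "hand": 30}
    - {"dp": [-0.003, -0.001, 0.08], "spin": 0, "hand": 30}
    - {"dp": [-0.003, -0.001, 0.08], "spin": 0, "hand": 30}
    - {"dp": [-0.003, -0.001, 0.08], "spin": 0, "hand": 30}

```text
time: 40.95
ee_pos: [0.6337, 0.2869, 0.0046]
eef_rot: [0.09, 0.996, 0.0, 0.0]
ft_force: [-0.1, 0.1, -1.3]
width: 0.0434
grip_force: 15.0
```

Emit:
carry_out:
  deltas:
    - {"dp": [0, 0, 0.006], "spin": 0, "hand": 30}
    - {"dp": [0, 0, 0.006], "spin": 0, "hand": 30}
    - {"dp": [0, 0, 0.006], "spin": 0, "hand": 50}
    - {"dp": [0, 0, 0.006], "spin": 0, "hand": 55}
    - {"dp": [0, 0, 0.006], "spin": 0, "hand": 60}
    - {"dp": [0, 0, 0.006], "spin": 0, "hand": 60}
    - {"dp": [0, 0, -0.1], "spin": 0, "hand": 60}
    - {"dp": [0, 0, -0.25], "spin": 0, "hand": 60}
    - {"dp": [0, 0, -0.4], "spin": 0, "hand": 60}
    - {"dp": [0, 0, -0.6], "spin": 0, "hand": 60}
    - {"dp": [0, 0, -0.8], "spin": 0, "hand": 60}
    - {"dp": [0, 0, -1.0], "spin": 0, "hand": 60}
    - {"dp": [0, -0.2, -1.0], "spin": 0, "hand": 60}
    - {"dp": [0, -0.4, -1.0], "spin": 0, "hand": 60}
    - {"dp": [0, -0.4, -1.0], "spin": 0, "hand": 60}

```text
time: 42.45
ee_pos: [0.6168, 0.1799, 0.2557]
eef_rot: [0.095, 0.995, -0.002, 0.001]
ft_force: [1.6, -0.1, -0.2]
width: 0.06
grip_force: 0.0
```

Run:
```python
from h import *
for n in ("scene","side","wrist"): print(n,lids(cam(n)))
s=read_state();print(s["ee_pos"],[np.round(pocket(k),3) for k in (1,2,3,4)])
b,z=bar(114.3,20);print(b,z);go(*b,.33,None);go(*b,.30,None)
S=cam("scene");D=cam("side")
HS["orange"]=[(4,16)]
for nm,c,roi in (("S",S,(305,190,395,232)),("D",D,(250,130,320,165))):
    for q in blobs(c,"orange",130,60,30,roi): print(nm,cv2.boundingRect(q),cv2.minAreaRect(q))
```

```text
scene {'red': [(array([0.4672, 0.3216]), 0.0415, 0.0849)], 'yellow': [(array([0.5217, 0.3109]), 0.044, 0.057)], 'green': [(array([0.5791, 0.3007]), 0.041, 0.0527)], 'blue': [(array([0.6317, 0.2904]), 0.0428, 0.0542)]}
side {'red': [(array([0.4729, 0.313 ]), 0.0436, 0.0599)], 'yellow': [(array([0.5289, 0.303 ]), 0.0463, 0.0513)], 'green': [(array([0.5835, 0.2939]), 0.0412, 0.0511)], 'blue': [(array([0.6364, 0.2832]), 0.0411, 0.0528), (array([ 0.7371, -0.1361]), 0.0631, 0.042)]}
wrist {'red': [(array([0.4693, 0.3171]), 0.0448, 0.049)], 'yellow': [(array([0.5242, 0.3058]), 0.0433, 0.0439)], 'green': [(array([0.5801, 0.2956]), 0.0419, 0.0423)], 'blue': [(array([0.6339, 0.2859]), 0.0436, 0.0457), (array([ 0.5566, -0.2386]), 0.041, 0.022)]}
[0.61555178 0.1886896  0.25476481] [array([0.47 , 0.317]), array([0.525, 0.307]), array([0.58 , 0.297]), array([0.635, 0.287])]
[ 0.7057615  -0.04047506] 0.24692404340551427
pos [0.6156 0.1887 0.2548] yaw 79.64 j7 0.96 dp [-0.52  -0.837 -0.301] spin 0
pos [0.6156 0.1887 0.2548] yaw 79.64 j7 0.96 dp [-0.52  -0.837 -0.181] spin 0
S (311, 195, 61, 34) ((341.668212890625, 211.0870819091797), (66.33564758300781, 10.701508522033691), 22.166345596313477)
D (269, 139, 44, 21) ((290.5, 149.0), (20.0, 43.0), 90.0)
```

All four jars sit within 1–2 mm of their pocket centres, and the tablet is unmoved. Back to the bar.

Emit:
carry_out:
  deltas:
    - {"dp": [0, 0, -0.15], "spin": 0.045, "hand": 60}
    - {"dp": [0, 0, -0.3], "spin": 0.09, "hand": 60}
    - {"dp": [-0.05, -0.08, -0.3], "spin": 0.135, "hand": 60}
    - {"dp": [-0.1, -0.16, -0.3], "spin": 0.18, "hand": 60}
    - {"dp": [-0.15, -0.24, -0.3], "spin": 0.225, "hand": 60}
    - {"dp": [-0.2, -0.32, -0.3], "spin": 0.27, "hand": 60}
    - {"dp": [-0.25, -0.4, -0.3], "spin": 0.315, "hand": 60}
    - {"dp": [-0.3, -0.48, -0.3], "spin": 0.36, "hand": 60}
    - {"dp": [-0.35, -0.56, -0.3], "spin": 0.405, "hand": 60}
    - {"dp": [-0.4, -0.64, -0.3], "spin": 0.45, "hand": 60}
    - {"dp": [-0.45, -0.72, -0.3], "spin": 0.495, "hand": 60}
    - {"dp": [-0.5, -0.8, -0.3], "spin": 0.54, "hand": 60}
    - {"dp": [-0.52, -0.837, -0.3], "spin": 0.585, "hand": 60}
    - {"dp": [-0.52, -0.837, -0.3], "spin": 0.63, "hand": 60}
    - {"dp": [-0.52, -0.837, -0.3], "spin": 0.675, "hand": 60}
    - {"dp": [-0.52, -0.837, -0.3], "spin": 0.72, "hand": 60}
    - {"dp": [-0.52, -0.837, -0.3], "spin": 0.765, "hand": 60}
    - {"dp": [-0.52, -0.837, -0.3], "spin": 0.807, "hand": 60}
    - {"dp": [-0.52, -0.837, -0.3], "spin": 0.807, "hand": 60}
    - {"dp": [-0.52, -0.837, -0.3], "spin": 0.807, "hand": 60}

```text
time: 44.7
ee_pos: [0.7062, -0.0395, 0.3291]
eef_rot: [0.977, 0.214, -0.0, -0.0]
ft_force: [-0.1, 0.1, 0.2]
width: 0.0598
grip_force: 0.0
```

```bash
python3 -c "
from h import *
go(.7058,-.04,.202,114.3)"
```

```text
pos [ 0.7062 -0.0395  0.3291] yaw -65.29 j7 -1.09 dp [-0.002  0.001  0.508] spin 0.0023
```

Emit:
carry_out:
  deltas:
    - {"dp": [-0.002, 0.001, 0.15], "spin": 0.0023, "hand": 60}
    - {"dp": [-0.002, 0.001, 0.3], "spin": 0.0023, "hand": 60}
    - {"dp": [-0.002, 0.001, 0.4], "spin": 0.0023, "hand": 60}
    - {"dp": [-0.002, 0.001, 0.46], "spin": 0.0023, "hand": 60}
    - {"dp": [-0.002, 0.001, 0.506], "spin": 0.0023, "hand": 60}
    - {"dp": [-0.002, 0.001, 0.506], "spin": 0.0023, "hand": 60}
    - {"dp": [-0.002, 0.001, 0.506], "spin": 0.0023, "hand": 40}
    - {"dp": [-0.002, 0.001, 0.506], "spin": 0.0023, "hand": 30}
    - {"dp": [-0.002, 0.001, 0.506], "spin": 0.0023, "hand": 20}
    - {"dp": [-0.002, 0.001, 0.506], "spin": 0.0023, "hand": 5}
    - {"dp": [-0.002, 0.001, 0.506], "spin": 0.0023, "hand": 5}
    - {"dp": [-0.002, 0.001, 0.506], "spin": 0.0023, "hand": 5}
    - {"dp": [-0.002, 0.001, 0.506], "spin": 0.0023, "hand": 5}
    - {"dp": [-0.002, 0.001, 0.506], "spin": 0.0023, "hand": 5}
  force: 15

```text
time: 46.1
ee_pos: [0.7055, -0.0406, 0.203]
eef_rot: [0.978, 0.208, -0.0, -0.0]
ft_force: [-0.6, 1.6, 0.2]
width: 0.0133
grip_force: 15.0
```

Run:
```python
from h import *
s=read_state();print(s["ft_force"],s["width"])
bowl=np.array([.5274,-.2873]);d=bowl-AX;phi=np.degrees(np.arctan2(d[1],d[0]))%360;print("phi bowl",phi)
# bowl check now
S=cam("scene");m=cv2.inRange(S["hsv"],(105,90,10),(130,255,120));k=np.zeros_like(m);k[225:305,155:245]=255;m&=k
q=max(cv2.findContours(m,0,1)[0],key=cv2.contourArea);P=np.array([plane(S,p[0],.06)[:2] for p in cv2.convexHull(q)]).astype(np.float32);print("bowl",cv2.minEnclosingCircle(P),P.min(0),P.max(0))
R=Ro.from_quat(s["eef_rot"]).as_matrix()
for ph in (114.3,130,145,160,175,190,205,220,phi):
    b,z=bar(ph,20);print(round(ph,1),np.round(R[:2,:2].T@(b-bar(114.3,20)[0])/.25,3),round(-(ph-114.3)/180,3))
b40,z40=bar(phi,40);b20,z20=bar(phi,20);print(b20,z20,b40,z40)
go(*bar(114.3,20)[0],.202,114.3)
```

```text
[-0.57220622  1.64041379  0.1924451 ] 0.01331508820140669
phi bowl 236.7566741380356
bowl ((0.5291935801506042, -0.2874913513660431), 0.06880570203065872) [ 0.46059635 -0.35346255] [ 0.59765106 -0.22203961]
114.3 [0. 0.] -0.0
130 [ 0.018 -0.003] -0.087
145 [ 0.034 -0.009] -0.171
160 [ 0.047 -0.02 ] -0.254
175 [ 0.057 -0.034] -0.337
190 [ 0.063 -0.05 ] -0.421
205 [ 0.065 -0.067] -0.504
220 [ 0.063 -0.084] -0.587
236.8 [ 0.055 -0.101] -0.68
[ 0.70800728 -0.01175812] 0.24692404340551427 [0.72469928 0.01370788] 0.2357606905219306
pos [ 0.7055 -0.0407  0.203 ] yaw -65.99 j7 -1.1 dp [ 0.001 -0.     0.004] spin -0.0016
```

Emit:
carry_out:
  deltas:
    - {"dp": [0.009, -0.001, 0], "spin": -0.042, "hand": 5}
    - {"dp": [0.0175, -0.003, 0], "spin": -0.083, "hand": 5}
    - {"dp": [0.026, -0.006, 0], "spin": -0.125, "hand": 5}
    - {"dp": [0.0335, -0.009, 0], "spin": -0.167, "hand": 5}
    - {"dp": [0.04, -0.014, 0], "spin": -0.208, "hand": 5}
    - {"dp": [0.0465, -0.0195, 0], "spin": -0.25, "hand": 5}
    - {"dp": [0.052, -0.026, 0], "spin": -0.292, "hand": 5}
    - {"dp": [0.057, -0.033, 0], "spin": -0.333, "hand": 5}
    - {"dp": [0.06, -0.042, 0], "spin": -0.375, "hand": 5}
    - {"dp": [0.063, -0.049, 0], "spin": -0.417, "hand": 5}
    - {"dp": [0.064, -0.058, 0], "spin": -0.458, "hand": 5}
    - {"dp": [0.065, -0.066, 0], "spin": -0.5, "hand": 5}
    - {"dp": [0.064, -0.075, 0], "spin": -0.542, "hand": 5}
    - {"dp": [0.063, -0.083, 0], "spin": -0.583, "hand": 5}
    - {"dp": [0.06, -0.091, 0], "spin": -0.625, "hand": 5}
    - {"dp": [0.056, -0.099, 0], "spin": -0.667, "hand": 5}
    - {"dp": [0.055, -0.101, 0], "spin": -0.68, "hand": 5}
    - {"dp": [0.055, -0.101, 0], "spin": -0.68, "hand": 5}
    - {"dp": [0.055, -0.101, 0], "spin": -0.68, "hand": 5}
  force: 25

```text
time: 48.05
ee_pos: [0.7083, -0.0125, 0.2032]
eef_rot: [0.29, 0.957, 0.0, 0.001]
ft_force: [2.4, 0.8, 0.7]
width: 0.0133
grip_force: 25.0
```

Run:
```python
from h import *
s=read_state();print(s["ft_force"],s["torque"],s["width"])
R=Ro.from_quat(s["eef_rot"]).as_matrix();print("tool y",R[:,1])
go(*bar(236.75,20)[0],.203,236.75)
for l in (25,30,35,40,41): b,z=bar(236.75,l);go(*b,.203+z-.2469,236.75)
```

```text
[2.44805071 0.78218643 0.71230455] [ 0.3796622  -0.78390156  0.07480904] 0.013318524005261762
tool y [5.55048901e-01 8.31817381e-01 7.49620183e-04]
pos [ 0.7083 -0.0125  0.2032] yaw 56.29 j7 0.89 dp [0.003 0.002 0.001] spin -0.0026
pos [ 0.7083 -0.0125  0.2032] yaw 56.29 j7 0.89 dp [0.003 0.034 0.008] spin -0.0026
pos [ 0.7083 -0.0125  0.2032] yaw 56.29 j7 0.89 dp [0.003 0.065 0.018] spin -0.0026
pos [ 0.7083 -0.0125  0.2032] yaw 56.29 j7 0.89 dp [0.004 0.095 0.03 ] spin -0.0026
pos [ 0.7083 -0.0125  0.2032] yaw 56.29 j7 0.89 dp [0.004 0.124 0.045] spin -0.0026
pos [ 0.7083 -0.0125  0.2032] yaw 56.29 j7 0.89 dp [0.004 0.129 0.049] spin -0.0026
```

Emit:
carry_out:
  deltas:
    - {"dp": [0.002, 0.017, 0.004], "spin": -0.0026, "hand": 5}
    - {"dp": [0.003, 0.034, 0.008], "spin": -0.0026, "hand": 5}
    - {"dp": [0.003, 0.05, 0.013], "spin": -0.0026, "hand": 5}
    - {"dp": [0.003, 0.065, 0.018], "spin": -0.0026, "hand": 5}
    - {"dp": [0.003, 0.08, 0.024], "spin": -0.0026, "hand": 5}
    - {"dp": [0.003, 0.095, 0.03], "spin": -0.0026, "hand": 5}
    - {"dp": [0.003, 0.11, 0.038], "spin": -0.0026, "hand": 5}
    - {"dp": [0.003, 0.126, 0.045], "spin": -0.0026, "hand": 5}
    - {"dp": [0.003, 0.126, 0.045], "spin": -0.0026, "hand": 5}
    - {"dp": [0.003, 0.126, 0.045], "spin": -0.0026, "hand": 5}

```text
time: 49.05
ee_pos: [0.7246, 0.0128, 0.1917]
eef_rot: [0.286, 0.958, -0.001, 0.0]
ft_force: [-0.7, -6.1, 1.4]
width: 0.013
grip_force: 25.0
```

Run:
```python
from h import *
s=read_state();print(s["ft_force"],s["torque"],s["width"])
go(*bar(236.75,40)[0],.1919,236.75)
```

```text
[-0.74487871 -6.1427154   1.40946807] [-1.32521929  0.14314362  0.04069113] 0.01303699601542107
pos [0.7246 0.0128 0.1917] yaw 56.77 j7 0.86 dp [ 0.002  0.003 -0.001] spin 0.0001
```

Emit:
carry_out:
  deltas:
    - {"dp": [0.001, 0.003, 0], "spin": 0, "hand": 5}
    - {"dp": [0.001, 0.003, 0], "spin": 0, "hand": 5}
    - {"dp": [0.001, 0.003, 0], "spin": 0, "hand": 20}
    - {"dp": [0.001, 0.003, 0], "spin": 0, "hand": 30}
    - {"dp": [0.001, 0.003, 0], "spin": 0, "hand": 40}
    - {"dp": [0.001, 0.003, 0], "spin": 0, "hand": 50}
    - {"dp": [0.001, 0.003, 0], "spin": 0, "hand": 50}
    - {"dp": [0.001, 0.003, -0.1], "spin": 0, "hand": 50}
    - {"dp": [0.001, 0.003, -0.3], "spin": 0, "hand": 50}
    - {"dp": [0.001, 0.003, -0.5], "spin": 0, "hand": 50}
    - {"dp": [0.001, 0.003, -0.7], "spin": 0, "hand": 50}
    - {"dp": [0.001, 0.003, -0.8], "spin": 0, "hand": 50}
    - {"dp": [0.001, 0.003, -0.8], "spin": 0, "hand": 50}
    - {"dp": [0.001, 0.003, -0.8], "spin": 0, "hand": 50}

```text
time: 50.45
ee_pos: [0.7252, 0.0152, 0.3916]
eef_rot: [0.285, 0.958, 0.0, 0.0]
ft_force: [0.8, 0.8, -0.7]
width: 0.0498
grip_force: 0.0
```

Run:
```python
from h import *
np.set_printoptions(precision=4,suppress=True)
print(read_state()["time"],read_state()["ee_pos"])
S,D,W=cam("scene","s20"),cam("side","d20"),cam("wrist","w20");HS["orange"]=[(4,16)]
for phi,lean in ((236.75,36),(236.75,40),(236.75,44),(234,40)):
    b,z=bar(phi,lean);u=np.array([np.cos(np.radians(phi-90)),np.sin(np.radians(phi-90))])
    print(phi,lean,[np.round(proj(c,[*(b+e*.062*u),z]),1) for c in (S,D,W) for e in (1,-1)])
for nm,c in (("S",S),("D",D),("W",W)):
    for q in blobs(c,"orange",130,60,40):
        r=cv2.minAreaRect(q);p=np.array(r[0])
        if nm=="W" or (nm=="S" and 290<p[0]<410 and 170<p[1]<260) or (nm=="D" and 230<p[0]<340 and 120<p[1]<200): print(nm,cv2.boundingRect(q),r)
for n,c in (("scene",S),("side",D)): print(n,lids(c))
```

```text
50.45 [0.7252 0.0152 0.3916]
236.75 36 [array([359. , 180.8]), array([370., 231.]), array([275.3, 164.4]), array([254.9, 143. ]), array([311.5, 131.4]), array([311.8, 234. ])]
236.75 40 [array([361.7, 181.6]), array([372.8, 231.7]), array([272.7, 166.4]), array([252.6, 144.8]), array([316.6, 131.4]), array([316.4, 233.2])]
236.75 44 [array([364.2, 182.4]), array([375.5, 232.5]), array([270.3, 168.6]), array([250.5, 146.7]), array([321.3, 131.3]), array([320.8, 232.2])]
234 40 [array([363.3, 182.3]), array([371.4, 232.8]), array([271. , 166.3]), array([253.6, 144.2]), array([319.1, 133.4]), array([314. , 234.8])]
S (348, 179, 28, 62) ((361.6515808105469, 209.2747039794922), (59.672935485839844, 20.161216735839844), 78.92979431152344)
D (251, 142, 35, 34) ((267.7500305175781, 158.75001525878906), (45.96194076538086, 5.656853675842285), 45.0)
W (295, 132, 25, 103) ((307.0, 183.0), (102.0, 24.0), 90.0)
W (408, 0, 40, 58) ((432.5521545410156, 32.17293930053711), (32.51301574707031, 62.80431365966797), 20.0715274810791)
W (397, 8, 29, 19) ((411.93060302734375, 17.32206916809082), (9.955059051513672, 30.87755584716797), 62.35402297973633)
scene {'red': [(array([0.4672, 0.3216]), 0.0415, 0.0849), (array([0.6555, 0.0297]), 0.0207, 0.0627)], 'yellow': [(array([0.5217, 0.3109]), 0.0441, 0.0576), (array([0.6552, 0.0106]), 0.0198, 0.0619)], 'green': [(array([0.5791, 0.3008]), 0.041, 0.0527)], 'blue': [(array([0.6314, 0.2902]), 0.0435, 0.0551), (array([ 0.6575, -0.0277]), 0.0156, 0.0599)]}
side {'red': [(array([0.473 , 0.3128]), 0.0438, 0.0599)], 'yellow': [(array([0.5366, 0.3104]), 0.0675, 0.0517)], 'green': [(array([0.5835, 0.2939]), 0.0412, 0.0511)], 'blue': [(array([0.6364, 0.2832]), 0.0411, 0.0528)]}
```

Run:
```python
from h import *
W,S=cam("wrist"),cam("scene")
for c,box,nm in ((W,(290,130,330,236),"W"),(S,(345,178,380,245),"S")):
    m=cv2.inRange(c["hsv"],(4,130,60),(16,255,255));R=range(box[1]+8,box[1]+50,3) if nm=="S" else range(140,230,6)
    pts=[(np.nonzero(m[r,box[0]:box[2]])[0].max()+box[0],r) for r in R]
    p=np.polyfit([a[1] for a in pts],[a[0] for a in pts],1);print(nm,"edge cols",[int(a[0]) for a in pts],"slope",p[0])
for phi in (234,236.75,239):
    b,z=bar(phi,40);u=np.array([np.cos(np.radians(phi-90)),np.sin(np.radians(phi-90))])
    for c in (W,S): a,e=[proj(c,[*(b+k*.062*u),z]) for k in (1,-1)];print(phi,(e-a)[0]/(e-a)[1])
```

```text
W edge cols [319, 319, 319, 319, 319, 319, 319, 319, 319, 319, 319, 319, 319, 319, 319] slope -5.506218530780677e-17
S edge cols [366, 366, 367, 368, 368, 369, 370, 371, 371, 372, 372, 373, 374, 375] slope 0.2300366300366274
234 -0.05011327376050717
234 0.16169384593809896
236.75 -0.0012966478449274686
236.75 0.2222870621449514
239 0.038576245393092186
239 0.27236916693580704
```

Heading reads 236.8–237.1° (wanted 236.8°) and the lean is about 40°. The jars are all in their pockets and the arm is clear, so I'm handing in.

```bash
python3 -c "
from bench import *
print(close_job())"
```

```text
the job is handed in; nothing more can be done
None
```

The job is handed in, done in the order asked: the tablet faced the caddy at about 20°, jars 1–4 went into their pockets in rising order (blue had been knocked aside and was measured again first), and the tablet now faces the bowl at about 40°; I kept the arm clear of the bowl, cup and shaker, but re-measured only the bowl afterwards, and the hand-in gave no verdict.

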